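Turn the scooter wheel until its valve stem points straight up

TASK

The small scooter wheel on the bench stand is to be pumped up next. With the fingertips, push it round by its spokes, one spoke and then the next, drawing the fingers out of the wheel between pushes, until the valve is at the very bottom of the rim and its stem points straight up at the axle; then take the hand away. The tyre is still wet with mounting soap and the stem bends easily, so keep off both, do not shift or lift the stand, and leave the things around it alone.

Things in the scene. Friction and masses are not known exactly. Their poses are not given: they have to be found in the camera images.
- stand: Stand carrying the wheel: steel base plate 16 mm high, x -80 to +120, y -120 to +120 mm; 6 kg, not fixed down. Two flat legs in an A (46 mm behind the wheel's middle plane) and a clamp head (36 mm behind) hold the wheel from one side; its other side is open. Origin on the bench below the wheel's centre; x level along the axle, from the open side to the legs; y level in the wheel's plane; z up.
- axle (a point): The wheel's centre: on the axle, 180 mm above the bench, in the wheel's middle plane; axes as the stand's. On the open side, which faces away from the robot and to its left, the hub (50 mm across) ends 24 mm and the axle's nut (19 mm across) 34 mm from here.
- wheel (a joint): Turning angle of the wheel about its level axle, rad. 0 or any whole turn (2 pi) = valve at the very bottom, stem straight up. Grows as the wheel turns clockwise seen from its open side (about the stand's x axis); no stops. Stiff hub seals: it takes 0.15 N m to start (2.5 N at 60 mm from the axle), about twice that at 1 rad/s, stays where left and hardly coasts.
- spoke (a point): Point on the one spoke opposite the valve, 58 mm from the axle, in the middle plane (straight above the axle at joint value 0). Five equal straight alloy spokes, 72 degrees apart, run from hub to rim (25 to 90 mm from the axle), 12 mm thick in the turning direction, 32 mm deep along the axle (to 16 mm from the middle plane on the open side); open right through between them.
- tyre: The black rubber tyre, 294 mm across outside, 203 mm inside, 45 mm wide (its side 22.5 mm from the middle plane), on an alloy rim 34 mm wide whose inside is 90 mm from the axle. It turns with the wheel. Origin at the wheel's centre; x along the axle, its z axis points from the valve to the axle.
- valve: The valve stem, 9 mm thick and 34 mm long, brass on a black rubber foot. It stands on the inside of the rim midway between two spokes and points at the axle; it turns with the wheel. Origin at its foot on the rim, 90 mm from the axle; its z axis runs along the stem to its tip (towards the axle).
- tyre_lever: Bystander: black plastic tyre lever, 125 x 19 x 10 mm, lying on the bench by the stand's open side. Origin under its middle.
- screw_dish: Bystander: clear round dish of small screws, 72 mm across, 20 mm high, on the bench by the stand's open side. Origin under its centre.
- inflator: Bystander: grey cordless inflator standing on the bench beside the stand, 50 x 56 mm, 149 mm high with its nozzle. Origin under its centre.

How it is judged:
By the outcome, as a careful person would: the job done as asked, in the order asked, and still so for the second after the job is handed in, with the robot touching nothing.
It also fails if it takes over 58 s, if anything falls off the work surface, if the arm or the gripper's body presses on something with over 40 N, if the wrist force passes 120 N, or if a joint passes its speed limit or range.

ROBOT

A 7-joint arm with a two-finger parallel gripper is mounted at the origin on the work surface. World frame = base frame: x ahead of the robot, y to its left, z up, the work surface at z = 0. Lengths are in mm, angles in rad, forces in N, time in s.
With the tool pointing down it reaches from about 375 to 925 mm from the base axis. Payload 3.1 kg.
Tool frame: the origin (TCP) lies on the mounting face of the last link; the fingertips stand ctrl.tips_ahead ahead of it and the grasp point (between the pads) lies 155 mm ahead of it (ctrl.tips_ahead is the distance from the TCP to the fingertips, in mm); y points along the fingers, z is the direction in which the jaws open and shut, and the axes are right-handed (so a half turn about y gives the same grasp; the last joint's range is limited). The gripper opens to 85 mm and grips with 20 to 120 N. Pads are 22 mm wide; open, the fingers measure 114 mm over their backs; the gripper's body (76 mm by 85 mm) begins 54 mm behind the grasp point. The pads swing forward as they close: fully open they stand 13 mm farther back than shut.
Start: joints at [-1.277, 0.383, 0.044, 1.598, -0.018, 1.161, -0.05], TCP at [248.187, 600.758, 404.669] pointing down, gripper open.
Joint ranges: [-2.61, 2.61], [-0.41, 2.15], [-1.48, 1.57], [0, 2.5], [-1.57, 4.71], [0.05, 1.97], [-2.85, 2.85]. Speed limits (rad/s): [2.79, 2.79, 3.14, 3.14, 3.14, 3.14, 3.14].

INTERFACE

Orientations are given as a rotation vector (axis times angle).
In Python, from rig import ctrl gives the robot as it stands. The module is installed in compiled form; this text tells all that it offers.
- The arm moves only by the tool play_rows, never from a script. Its argument "series" is text: rows parted by semicolons, each of 7 numbers parted by spaces: the shift along the world's x, y, z in mm, then the turn, a rotation vector about the world's x, y, z in degrees, then the closure, from 0 (fully open) to 1 (shut). A call has exactly 8 rows; each row shifts and turns the commanded pose from where the row before left it; what a row does not reach is not made up. A row lasts 1/8 s, in which the tool goes at most 62.5 mm and 10.7 degrees, less where a joint would pass 70% of its speed; a pose out of reach is approached as far as the arm can. A call with a gripper value outside its range is refused whole. The fingers move at their own pace and stop on an object; the grip force is fixed at half the most. Time passes only in rows, so rows that do not move let the fingers close, or fill a call up. It gives the time, the measured TCP pose, the force and the opening at its end, in the units of the state.
- ctrl.observe(): the state, without advancing time (a new reading comes with each control period).
- ctrl.get_image(name): name is "scene" or "top" or "wrist"; returns a dict with "pixels" (400x640x3 uint8, red, green, blue), "fx", "fy", "cx", "cy" (pixels), "camera_from_world" (4x4, takes a point from world to camera coordinates); the wrist camera has in their place "T_tool_cam" (4x4, takes a point from camera to tool coordinates, whose origin is the TCP and whose axes are the tool frame's). Camera axes: x right, y down, z forward; pixel columns grow to the right and rows downward; lengths in mm; the calibration is good to about 2 mm. A picture is of the moment at which its call begins: read the wrist's pose just before it. There is no depth.
- ctrl.close_job(): hands the job in, once; it reports no verdict.
Trained networks look in the newest picture that a camera, given by its name, has taken for a name from the list of things; names that differ only in an ending like _2 or _b are one class to them, and where a whole thing is asked for, a point or a joint stands for the part that bears it (a point fixed in the world has none). Each returns a list of dicts, best first, with "confidence" (0 to 1); they miss things now and then, are a little off and sometimes report something else, mostly with a low value. They report only what shows in the picture. A call takes as long as a camera call.
- ctrl.cut_out(thing, camera): "region" (400x640 bool, what is visible of it) and "box" ([centre column, centre row, width, height] in pixels, round what is visible of it).
The state is a dict: "t": time; "joints": joint angles; "qd": joint speeds; "tau": joint torques, N m; "position": TCP position; "ee_rot": TCP orientation; "contact_force": force on the tool from outside, world axes, zero at the start; "ft_torque": the same for the moment, N m; "opening": opening from 0.0 (shut) to 1.0 (fully open).
Only numpy, scipy, OpenCV 4.12 (cv2) and the standard library are available. Lean on these libraries where they do the work, as an engineer would, in place of code of your own. Each camera call takes 0.05 s, during which the arm holds its last target.

## Working session

There is one attempt and no reset: what is moved stays moved. The work goes in short steps, Python scripts to look and compute and a tool call to move; the robot and the scene stay as the last step left them, time stands still between calls to the robot, and variables do not carry over. Pictures are saved under pics/ and viewed, and the job is handed in when it is done.

Besides the shell and the picture viewer there is one more tool, called after "Call:" as name(argument=value, ...), one argument or row to a line, values as JSON. play_rows: Moves the arm, as the interface text tells. Its arguments: {"type":"object","properties":{"series":{"type":"string"}},"required":["series"]}

```bash
mkdir -p pics
cat > h.py <<'E'
import numpy as np, cv2
from rig import ctrl
def shot(n,f):
    s=ctrl.observe(); im=ctrl.get_image(n)
    cv2.imwrite('pics/'+f,im['pixels'][:,:,::-1]); return s,im
E
python3 - <<'E'
from h import *
for n in ['scene','top','wrist']:
    s,im=shot(n,n+'0.png')
    print(n,im['fx'],im['cx'],im['cy'],np.round(im.get('camera_from_world',im.get('T_tool_cam')),4).tolist())
    for th in ['stand','axle','wheel','spoke','tyre','valve','tyre_lever','screw_dish','inflator']:
        try:
            r=ctrl.cut_out(th,n)
            print(th,[(round(d['confidence'],2),np.round(d['box']).tolist()) for d in r[:3]])
        except Exception as e: print(th,e)
print(s, ctrl.tips_ahead)
E
```

```text
scene 437.80833525762023 316.694156478166 198.28952108775124 [[0.9688, 0.2475, -0.0113, -613.2464], [0.2039, -0.8225, -0.5309, -78.7509], [-0.1407, 0.512, -0.8474, 1049.5272], [0.0, 0.0, 0.0, 1.0]]
stand [(0.77, [283.0, 159.0, 112.0, 187.0]), (0.6, [284.0, 140.0, 60.0, 154.0])]
axle [(0.89, [282.0, 158.0, 114.0, 191.0])]
wheel [(0.77, [283.0, 141.0, 64.0, 146.0])]
spoke [(0.56, [284.0, 143.0, 57.0, 156.0])]
tyre [(0.83, [284.0, 140.0, 61.0, 158.0]), (0.16, [375.0, 217.0, 33.0, 30.0])]
valve []
tyre_lever [(0.51, [348.0, 151.0, 29.0, 38.0])]
screw_dish [(0.58, [375.0, 218.0, 30.0, 32.0])]
inflator [(0.77, [298.0, 268.0, 32.0, 57.0])]
top 378.6350429918026 321.2567727462289 204.88358576798603 [[0.1937, -0.981, 0.0056, -143.1228], [-0.9602, -0.1907, -0.2042, 661.6931], [0.2014, 0.0341, -0.9789, 848.7132], [0.0, 0.0, 0.0, 1.0]]
stand [(0.58, [280.0, 259.0, 137.0, 107.0])]
axle [(0.73, [278.0, 260.0, 135.0, 105.0])]
wheel [(0.79, [277.0, 244.0, 146.0, 66.0])]
spoke [(0.59, [278.0, 243.0, 144.0, 65.0])]
tyre [(0.7, [279.0, 241.0, 142.0, 71.0])]
valve [(0.58, [280.0, 259.0, 139.0, 107.0])]

[... 492 characters left out ...]
or []
{'t': 1.0, 'joints': array([-1.27677608,  0.38285985,  0.04391885,  1.59790942, -0.01791711,
        1.1611968 , -0.04989798]), 'qd': array([ 4.31110430e-05, -3.78199749e-04, -1.09833872e-03, -4.08371271e-04,
       -9.76944484e-04, -1.41574588e-03, -1.36280135e-03]), 'tau': array([ 1.41030323e-04, -4.33456671e+01,  1.02348100e+00, -2.49921459e+01,
        1.05609273e-02,  1.79346393e-03, -8.68291892e-06]), 'position': array([248.20686979, 600.74209834, 404.69107319]), 'ee_rot': array([-1.54883168,  0.30738231, -0.30733582]), 'contact_force': array([-0.5571003 , -0.0770173 , -0.03582295]), 'ft_torque': array([ 0.07853396, -0.01419791,  0.04046612]), 'opening': 0.9971760282595947} 173.4
```

View images.

View pics/scene0.png

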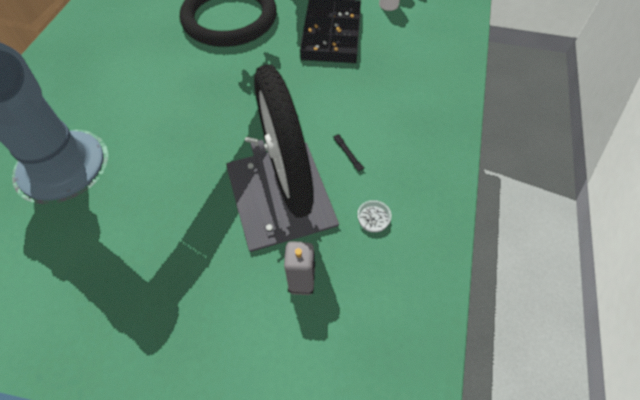

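View pics/top0.png

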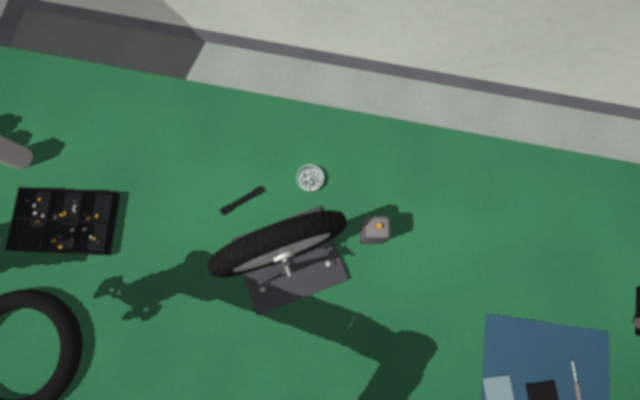

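View pics/wrist0.png

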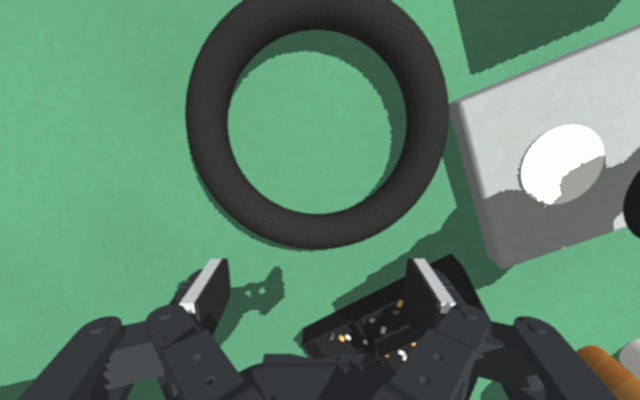

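```bash
cat >> h.py <<'E'
def proj(im,P):
    M=im['camera_from_world']; p=np.asarray(P)@M[:3,:3].T+M[:3,3]
    return np.c_[im['fx']*p[:,0]/p[:,2]+im['cx'],im['fy']*p[:,1]/p[:,2]+im['cy']]
def pose(x,y,yaw):
    c,s=np.cos(yaw),np.sin(yaw); T=np.eye(4); T[:3,:3]=[[c,-s,0],[s,c,0],[0,0,1]]; T[:3,3]=[x,y,0]; return T
a=np.linspace(0,2*np.pi,60)
tor=np.concatenate([np.c_[np.full(60,w),r*np.cos(a),180+r*np.sin(a)] for w,r in [(-22.5,125),(-15,140),(0,147),(15,140),(22.5,125)]])
base=np.array([[x,y,16.] for x,y in [(-80,-120),(-80,120),(120,120),(120,-120)]])
def tw(T,P): return np.asarray(P)@T[:3,:3].T+T[:3,3]
E
cat > fit.py <<'E'
from h import *
from scipy.optimize import minimize
ims={}
for n in ['scene','top']:
    s,im=shot(n,n+'1.png'); ims[n]=im
    r=ctrl.cut_out('tyre',n)[0]['region']; ims[n]['m']=r.astype(np.uint8)
    st=ctrl.cut_out('axle',n)
    ims[n]['s']=st[0]['region'].astype(np.uint8) if st else None
def hull(im,T,P):
    h=cv2.convexHull((proj(im,tw(T,P))*8).astype(np.int32)); z=np.zeros((400,640),np.uint8); cv2.fillPoly(z,[h],1,shift=3); return z
b0=np.concatenate([base,base-[0,0,16]])
def cost(p,parts=False):
    T=pose(*p); c=[]
    for n,im in ims.items():
        m=im['m'].copy()
        mh=np.zeros_like(m); cv2.fillPoly(mh,[cv2.convexHull(cv2.findNonZero(m))],1)
        z=hull(im,T,tor); c.append(1-(z&mh).sum()/(z|mh).sum())
        if im['s'] is not None:
            z2=z|hull(im,T,b0); sm=im['s']|mh; c.append(1-(z2&sm).sum()/(z2|sm).sum())
    return c if parts else sum(c)
best=None
for yaw in np.arange(-np.pi,np.pi,.3):
  for x0,y0 in [(550,0),(500,100),(550,150),(450,50)]:
    p=np.array([x0,y0,yaw]); v=cost(p)
    if best is None or v<best[0]: best=(v,p)
cands=sorted([(cost([x,y,w]),x,y,w) for x in range(300,700,40) for y in range(-100,300,40) for w in np.arange(-np.pi,np.pi,.3)])[:6]
res=[]
for c in cands:
    r=minimize(cost,c[1:],method='Nelder-Mead',options=dict(initial_simplex=np.array(c[1:])+np.array([[0,0,0],[25,0,0],[0,25,0],[0,0,.2]]),xatol=.05,fatol=1e-4)); res.append((r.fun,*np.round(r.x,3)))
res.sort(); print(res[:6]); p=res[0][1:]; print(cost(p,True)); np.save('stand.npy',p)
T=pose(*p)
for n,im in ims.items():
    v=np.ascontiguousarray(im['pixels'][:,:,::-1])
    v=cv2.resize(v,None,fx=3,fy=3)
    for P in (tor[:60],tor[120:180],tor[240:],base): cv2.polylines(v,[(proj(im,tw(T,P))*3+1).astype(np.int32)],True,(0,0,255),1)
    for q in proj(im,tw(T,[[0,0,180],[-34,0,180]])): cv2.circle(v,tuple((q*3+1).astype(int)),3,(255,255,0),-1)
    c=(proj(im,tw(T,[[0,0,100]]))[0]*3).astype(int)
    y0=max(c[1]-300,0);x0=max(c[0]-400,0)
    cv2.imwrite(f'pics/fit_{n}.png',v[y0:y0+600,x0:x0+800])
E
python3 fit.py
```

```text
[(np.float64(0.16329082027597708), np.float64(553.499), np.float64(54.628), np.float64(-2.577)), (np.float64(0.1716043473253147), np.float64(553.989), np.float64(53.549), np.float64(-2.574)), (np.float64(0.17210117007206704), np.float64(554.651), np.float64(53.381), np.float64(-2.583)), (np.float64(0.1728943463907059), np.float64(553.958), np.float64(54.522), np.float64(-2.578)), (np.float64(0.655296625452079), np.float64(553.69), np.float64(54.085), np.float64(0.562)), (np.float64(0.6601882586857123), np.float64(553.577), np.float64(54.324), np.float64(0.562))]
[np.float64(0.03277767372167073), np.float64(0.06298200514138819), np.float64(0.038868538868538915), np.float64(0.030475985354296742)]
```

View pics/fit_scene.png

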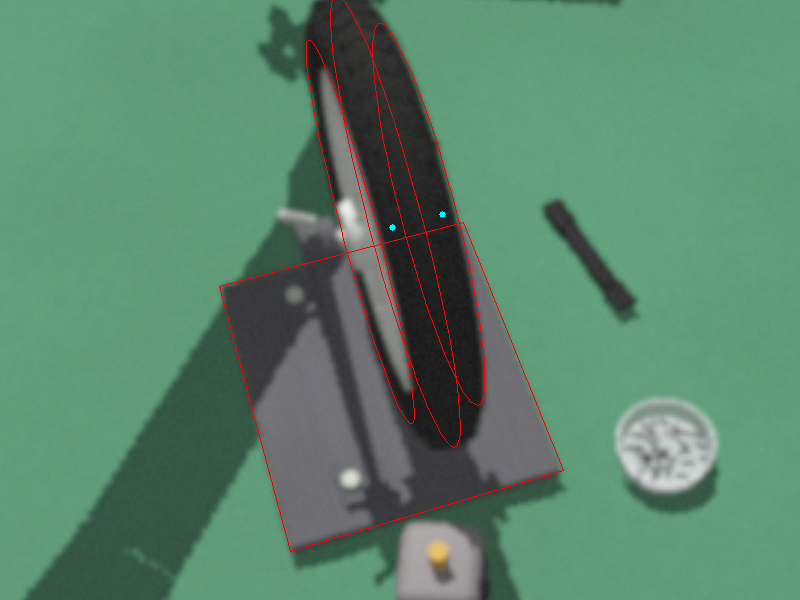

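View pics/fit_top.png

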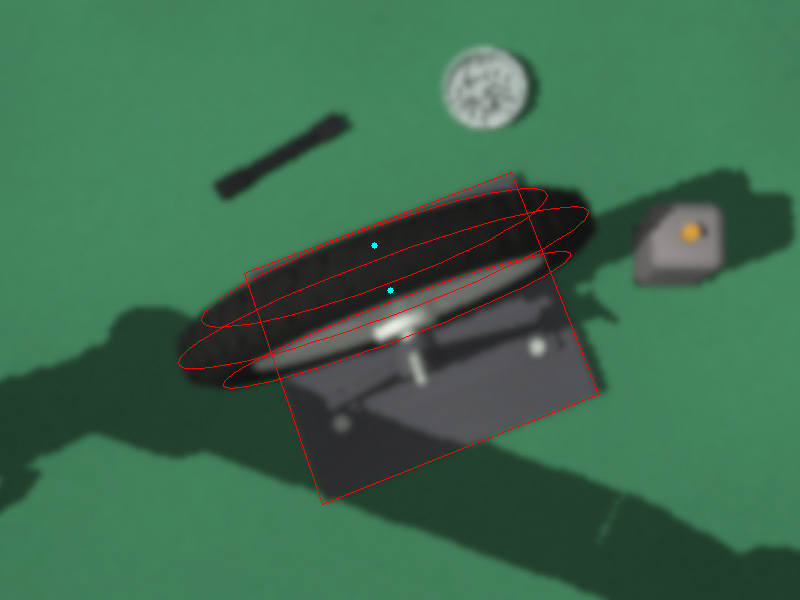

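Run:
```python
from h import *
from scipy.spatial.transform import Rotation as R
s=ctrl.observe(); M=R.from_rotvec(s['ee_rot']).as_matrix(); print(M.round(3)); print(np.degrees(np.arctan2(M[1,0],M[0,0])),np.degrees(np.arctan2(600.74,248.2)),s['t'])
for n,z in [('screw_dish',10),('tyre_lever',5),('inflator',100)]:
  for c in ['top','scene']:
    im=ctrl.get_image(c); r=ctrl.cut_out(n,c)
    if not r: continue
    b=r[0]['box']; Mx=im['camera_from_world']; Rm=Mx[:3,:3]; o=-Rm.T@Mx[:3,3]
    d=Rm.T@np.array([(b[0]-im['cx'])/im['fx'],(b[1]-im['cy'])/im['fy'],1]); P=o+d*(z-o[2])/d[2]
    p=np.load('stand.npy'); T=pose(*p); print(n,c,P.round(),(np.linalg.inv(T)@np.r_[P,1]).round()[:3])
```

```text
[[ 0.924 -0.     0.382]
 [-0.382 -0.     0.924]
 [-0.    -1.    -0.   ]]
-22.44635386649451 67.55168528580543 1.8
screw_dish top [755.  31.  10.] [-158.  128.   10.]
screw_dish scene [756.  33.  10.] [-159.  127.   10.]
tyre_lever top [662. 200.   5.] [-170.  -64.    5.]
tyre_lever scene [662. 198.   5.] [-169.  -63.    5.]
inflator top [559.  69. 100.] [-13.  -9. 100.]
inflator scene [ 641. -157.  100.] [ 39. 226. 100.]
```

Call:
play_rows(
  series="31 -26 3 0 0 -4.4 1; 31 -26 3 0 0 -4.4 1; 31 -26 3 0 0 -4.4 1; 31 -26 3 0 0 -4.4 1; 31 -26 3 0 0 -4.4 1; 31 -26 3 0 0 -4.4 1; 31 -26 3 0 0 -4.4 1; 31 -26 3 0 0 -4.4 1",
)

```text
t: 3.4
position: [498.0, 390.1, 429.1]
ee_rot: [-1.423, 0.788, -0.789]
contact_force: [0.0, 1.0, -0.0]
opening: 0.001
```

```bash
cat > log.py <<'E'
from h import *
import json
s=ctrl.observe()
with open('log.jsonl','a') as f: f.write(json.dumps({k:(np.asarray(v).tolist()) for k,v in s.items()})+'\n')
print(s['t'],s['joints'].round(3),s['position'].round(1),s['ee_rot'].round(3),s['contact_force'].round(1))
E
python3 log.py
```

```text
3.4 [-0.956  0.336  0.283  1.627 -0.099  1.193 -0.092] [498.  390.1 429.1] [-1.423  0.788 -0.789] [ 0.  1. -0.]
```

Call:
play_rows(
  series="31.5 -26 -2 -3 4.7 0 1; 31.5 -26 -2 -3 4.7 0 1; 31.5 -26 -2 -3 4.7 0 1; 31.5 -26 -2 -3 4.7 0 1; 31.5 -26 -2 -3 4.7 0 1; 31.5 -26 -2 -3 4.7 0 1; 31.5 -26 -2 -3 4.7 0 1; 31.5 -26 -2 -3 4.7 0 1",
)

```text
t: 4.4
position: [717.8, 197.6, 443.8]
ee_rot: [-2.017, 1.061, -0.602]
contact_force: [1.7, -1.3, -2.4]
opening: 0.001
```

```bash
python3 log.py
python3 - <<'E'
from h import *
from scipy.spatial.transform import Rotation as R
s,im=shot('wrist','w1.png')
print(R.from_rotvec(s['ee_rot']).as_matrix().round(3))
for n in ['wheel','valve','spoke']:
    for d in ctrl.cut_out(n,'wrist')[:3]: print(n,round(d['confidence'],2),d['box'])
E
```

```text
4.4 [-0.727  0.839  0.748  1.059 -0.183  1.963  0.518] [717.8 197.6 443.8] [-2.017  1.061 -0.602] [ 1.7 -1.3 -2.4]
[[ 0.543 -0.478  0.691]
 [-0.838 -0.362  0.408]
 [ 0.055 -0.8   -0.597]]
wheel 0.85 [271.1, 181.4, 220.0, 272.6]
valve 0.59 [283.0, 142.9, 15.0, 27.7]
spoke 0.91 [269.6, 179.9, 217.2, 272.4]
```

View pics/w1.png

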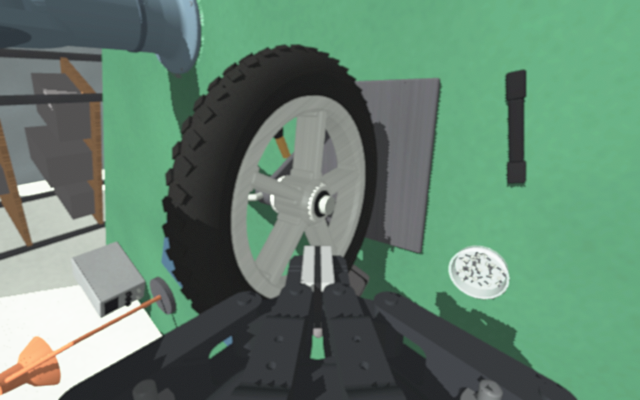

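```bash
cat >> h.py <<'E'
from scipy.spatial.transform import Rotation as R
def wproj(im,s,P):
    W=np.eye(4); W[:3,:3]=R.from_rotvec(s['ee_rot']).as_matrix(); W[:3,3]=s['position']
    C=np.linalg.inv(W@im['T_tool_cam']); p=np.asarray(P)@C[:3,:3].T+C[:3,3]
    return np.c_[im['fx']*p[:,0]/p[:,2]+im['cx'],im['fy']*p[:,1]/p[:,2]+im['cy']]
def wheelpt(r,phi,x=0.):
    # phi: joint angle of material point; 0=bottom. rotation about +x: bottom (0,0,-1)-> y=+sin, z=-cos
    phi=np.asarray(phi,float); return np.c_[np.full(phi.shape,x),r*np.sin(phi),180-r*np.cos(phi)] 
def overlay(im,s,q,f,crop=None,k=4):
    T=pose(*np.load('stand.npy')); v=cv2.resize(np.ascontiguousarray(im['pixels'][:,:,::-1]),None,fx=k,fy=k,interpolation=cv2.INTER_CUBIC)
    L=lambda P,c,cl=False: cv2.polylines(v,[(wproj(im,s,tw(T,P))*k+k/2).astype(np.int32)],cl,c,1)
    for r,x in [(101.5,-22.5),(90,-17),(147,0),(25,-24)]: L(wheelpt(r,a,x),(0,0,255),True)
    for i in range(5):
        th=q+np.pi+i*2*np.pi/5
        for sg in (-1,1):
            P=np.array([[-16,0,0]]*2); u=wheelpt(1,[th])[0]-[0,0,180]; n=np.array([0,-u[2],u[1]])
            L([np.array([-16,0,180])+u*rr+n*6*sg for rr in (25,90)],(255,255,0) if i else (0,255,255))
    L([wheelpt(90,[q])[0],wheelpt(56,[q])[0]],(255,0,255))
    if crop: x0,y0,x1,y1=[int(c*k) for c in crop]; v=v[y0:y1,x0:x1]
    cv2.imwrite('pics/'+f,v)
E
python3 - <<'E'
from h import *
s,im=shot('wrist','w2.png')
import pickle; pickle.dump((s,im),open('w2.pkl','wb'))
T=pose(*np.load('stand.npy'))
# angle from valve box
for q in np.arange(0,2*np.pi,np.pi/6): print(round(q,2),wproj(im,s,tw(T,np.r_[wheelpt(56,[q]),wheelpt(90,[q])])).round().tolist())
overlay(im,s,3.67,'o2.png',(170,60,370,210))
E
```

```text
0.0 [[332.0, 187.0], [346.0, 180.0]]
0.52 [[329.0, 209.0], [341.0, 214.0]]
1.05 [[320.0, 230.0], [328.0, 246.0]]
1.57 [[306.0, 245.0], [307.0, 270.0]]
2.09 [[290.0, 249.0], [281.0, 280.0]]
2.62 [[276.0, 240.0], [256.0, 268.0]]
3.14 [[268.0, 217.0], [241.0, 230.0]]
3.67 [[272.0, 188.0], [246.0, 178.0]]
4.19 [[285.0, 162.0], [270.0, 134.0]]
4.71 [[302.0, 150.0], [301.0, 116.0]]
5.24 [[318.0, 152.0], [326.0, 123.0]]
5.76 [[329.0, 166.0], [342.0, 148.0]]
```

View pics/o2.png

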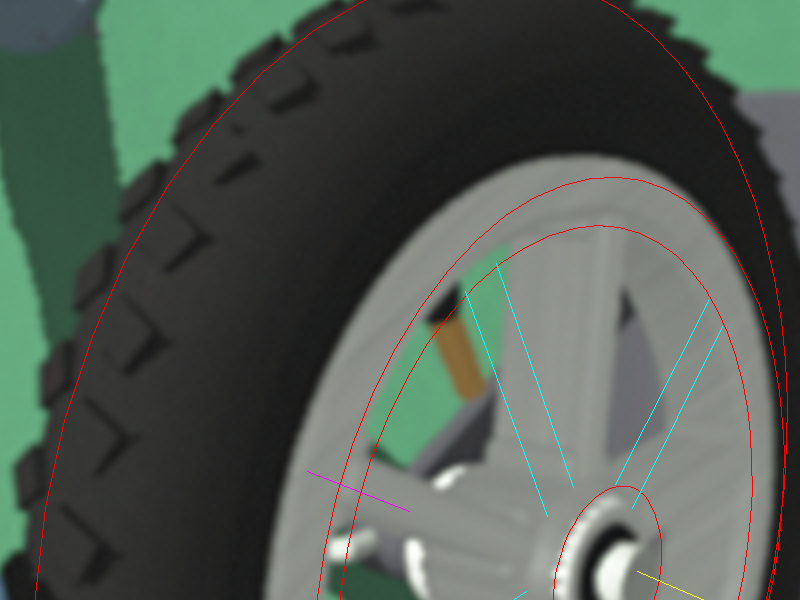

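```bash
cat > kin.py <<'E'
import numpy as np, json, itertools
from scipy.spatial.transform import Rotation as R
from scipy.optimize import least_squares
ROTX,ROTY,ROTZ=(lambda q:R.from_rotvec([q,0,0]).as_matrix()),(lambda q:R.from_rotvec([0,q,0]).as_matrix()),(lambda q:R.from_rotvec([0,0,q]).as_matrix())
def fk(q,g,sg):
    d1,L1,a1,L2,a2,b,d7,psi,roll,l1=g
    p=np.zeros(3); M=ROTZ(psi)
    M=M@ROTZ(sg[0]*q[0]); p=p+M@[0,0,d1]
    M=M@ROTY(q[1]); p=p+M@[a1,l1,L1]
    # a1 offset fixed on J3 link
    M2=M@ROTZ(sg[1]*q[2]); p=p-M@[a1,l1,L1]+M2@[a1,l1,L1]; M=M2
    M=M@ROTY(q[3]); M=M@ROTZ(sg[2]*q[4]); p=p+M@[a2,0,L2]
    M=M@ROTY(q[5]); M=M@ROTZ(sg[3]*q[6]); p=p+M@[0,0,d7]+(M@ROTZ(-sg[3]*q[6]))@[b,0,0]
    # tool y = local z ; tool z = local x rotated by roll
    A=M@ROTZ(roll); T=np.column_stack([A[:,1],A[:,2],A[:,0]])
    return p,T
if __name__=='__main__':
    D=[dict(joints=[-1.27677608,.38285985,.04391885,1.59790942,-.01791711,1.1611968,-.04989798],position=[248.20686979,600.74209834,404.69107319],ee_rot=[-1.54883168,.30738231,-.30733582])]
    D+=[json.loads(l) for l in open('log.jsonl')]
    out=[]
    for sg in itertools.product([1,-1],repeat=4):
      for psi in (0,np.pi/2,np.pi,-np.pi/2,2.4):
       for roll in (0,np.pi):
        def f(g):
            e=[]
            for d in D:
                p,T=fk(np.array(d['joints']),g,sg); e+=list((p-d['position'])); e+=list(300*(T-R.from_rotvec(d['ee_rot']).as_matrix()).ravel())
            return np.r_[e,np.array([g[2],g[4],g[5],g[9]])*1e-3]
        r=least_squares(f,[330,400,0,400,0,0,100,psi,roll,0]); out.append((r.cost,sg,r.x.round(3).tolist()))
    out.sort(key=lambda t:t[0])
    for o in out[:4]: print(o)
    json.dump(out[0],open('kin.json','w'))
E
python3 kin.py
```

```text
(np.float64(5.194657831930048), (-1, -1, -1, -1), [285.141, 474.569, -2.336, 502.887, 0.303, -14.729, 122.127, -0.001, 3.141, -39.285])
(np.float64(5.194657831999418), (-1, -1, -1, -1), [285.141, 474.569, -2.336, 502.887, 0.303, -14.729, 122.127, -0.001, 3.141, -39.285])
(np.float64(5.194657833569773), (-1, -1, -1, -1), [285.142, 474.57, -2.337, 502.888, 0.304, -14.73, 122.128, -0.001, 3.141, -39.285])
(np.float64(5.194657833572164), (-1, -1, -1, -1), [285.141, 474.568, -2.335, 502.887, 0.303, -14.729, 122.126, -0.001, 3.141, -39.285])
```

```bash
cat > ik.py <<'E'
from kin import *
k=json.load(open('kin.json')); sg=k[1]; g=k[2]
lo=np.array([-2.61,-.41,-1.48,0,-1.57,.05,-2.85]); hi=np.array([2.61,2.15,1.57,2.5,4.71,1.97,2.85])
rng=np.random.default_rng(0)
def ik(pos,d,Tm=None,seeds=(),n=6,m=.03):
    best=None
    S=[np.clip(s,lo+m+.01,hi-m-.01) for s in seeds]+[rng.uniform(lo+m+.01,hi-m-.01) for _ in range(n)]
    for s in S:
        def f(q):
            p,T=fk(q,g,sg); e=list((p-pos)/10)
            e+=list(30*(T-Tm).ravel()) if Tm is not None else list(30*(T[:,1]-d))
            return e
        r=least_squares(f,s,bounds=(lo+m,hi-m),max_nfev=60)
        if best is None or r.cost<best.cost: best=r
        if best.cost<1e-3: break
    return best
E
python3 - <<'E'
import sys; sys.path.insert(0,'.')
from ik import *
from h import pose,tw
T=pose(*np.load('stand.npy'))
cur=np.array([-0.727,0.839,0.748,1.059,-0.183,1.963,0.518])
for yz in [(-55,180),(0,122),(45,150)]:
  print(yz)
  for e in (10,20,30,40,50):
    row=[]
    for s in (-40,-20,0,20,40):
        er,sr=np.radians([e,s]); d=T[:3,:3]@[np.cos(er)*np.cos(sr),np.cos(er)*np.sin(sr),-np.sin(er)]
        tip=tw(T,[[-4,*yz]])[0]; r=ik(tip-173.4*d,d,seeds=[cur],n=8); row.append((round(r.cost,3), r.x.round(2).tolist() if r.cost<.01 else ''))
    print(e,[c for c,_ in row], row[2][1], row[4][1])
E
```

```text
(-55, 180)
10 [np.float64(36.675), np.float64(62.794), np.float64(31.159), np.float64(0.903), np.float64(0.0)]  [-0.88, 0.92, 0.39, 1.49, 0.55, 1.89, 0.52]
20 [np.float64(14.74), np.float64(27.478), np.float64(11.966), np.float64(0.0), np.float64(0.0)]  [-1.0, 0.88, 0.58, 1.53, 0.39, 1.73, 0.52]
30 [np.float64(1.76), np.float64(5.869), np.float64(1.041), np.float64(0.0), np.float64(0.0)]  [-1.0, 0.79, 0.6, 1.58, 0.32, 1.63, -2.79]
40 [np.float64(0.0), np.float64(0.001), np.float64(0.0), np.float64(0.0), np.float64(0.0)] [-0.77, 0.85, 0.65, 1.39, -0.12, 1.85, -0.54] [-1.08, 0.75, 0.74, 1.63, 0.18, 1.5, -0.94]
50 [np.float64(0.0), np.float64(0.0), np.float64(0.0), np.float64(0.0), np.float64(0.0)] [-0.84, 0.77, 0.73, 1.49, -0.19, 1.7, -2.72] [-1.0, 0.61, 0.65, 1.69, 0.18, 1.41, 0.52]
(0, 122)
10 [np.float64(42.866), np.float64(52.02), np.float64(19.086), np.float64(0.0), np.float64(0.0)]  [-0.91, 1.07, 0.55, 1.47, 0.47, 1.73, 2.81]
20 [np.float64(15.551), np.float64(19.881), np.float64(4.644), np.float64(0.0), np.float64(0.0)]  [-0.91, 0.97, 0.56, 1.52, 0.4, 1.63, 0.52]
30 [np.float64(
[... 608 characters left out ...]
(0.0), np.float64(0.0)]  [-0.89, 1.06, 0.63, 1.46, 0.49, 1.69, -2.8]
20 [np.float64(30.146), np.float64(29.268), np.float64(6.063), np.float64(0.0), np.float64(0.0)]  [-0.87, 0.95, 0.6, 1.5, 0.44, 1.61, 0.52]
30 [np.float64(7.016), np.float64(6.684), np.float64(0.028), np.float64(0.0), np.float64(0.0)]  [-0.89, 0.89, 0.67, 1.55, 0.33, 1.49, 1.04]
40 [np.float64(0.0), np.float64(0.0), np.float64(0.0), np.float64(0.0), np.float64(0.0)] [-0.63, 0.96, 0.68, 1.3, -0.09, 1.8, 2.79] [-0.94, 0.84, 0.77, 1.6, 0.19, 1.38, 0.81]
50 [np.float64(0.0), np.float64(0.0), np.float64(0.0), np.float64(0.0), np.float64(0.0)] [-0.65, 0.85, 0.69, 1.4, -0.15, 1.65, 0.52] [-0.87, 0.71, 0.69, 1.65, 0.17, 1.3, -2.44]
```

```bash
cat >> ik.py <<'E'
from h import pose,tw,ctrl
TS=pose(*np.load('stand.npy'))
def toolR(e,s):
    er,sr=np.radians([e,s]); d=TS[:3,:3]@[np.cos(er)*np.cos(sr),np.cos(er)*np.sin(sr),-np.sin(er)]
    x=np.cross([0,0,1],d); x/=np.linalg.norm(x)
    x=-x if x@TS[:3,1]<0 else x
    return np.column_stack([x,d,np.cross(x,d)])
def tcp(ps,M): return tw(TS,[ps])[0]-173.4*M[:,1]
def stnd(P): return TS[:3,:3].T@(np.asarray(P)-TS[:3,3])
E
python3 - <<'E'
from ik import *
s=ctrl.observe(); M0=R.from_rotvec(s['ee_rot']).as_matrix(); p0=s['position']
print('tip now stand',stnd(p0+173.4*M0[:,1]).round(1),'tcp stand',stnd(p0).round(1))
for e,sl in [(25,20),(25,25),(30,20),(20,25)]:
    M=toolR(e,sl); d=M[:,1]
    q=s['joints']
    print(e,sl,'turn deg',np.degrees((R.from_matrix(M)*R.from_matrix(M0).inv()).as_rotvec()).round(1))
    for nm,ps,back in [('pre',(-4,10,237),120),('in',(-4,10,237),0),('mid',(-4,-30,227),0),('end',(-4,-54,200),0)]:
        P=tcp(ps,M)-back*d; r=ik(P,d,Tm=M,seeds=[q],n=4,m=.02); q=r.x; print(nm,P.round(1),'d',(P-p0).round(),round(r.cost,3),q.round(2))
E
```

```text
tip now stand [-115.2  -30.2  312.1] tcp stand [-217.1  -39.9  452.1]
25 20 turn deg [-17.4  23.4  17.8]
pre [724.7 258.9 361. ] d [  9.  54. -91.] 13.786 [-0.97  1.2   1.17  1.11 -0.09  1.95  1.11]
in [658.2 172.7 310.3] d [ -57.  -32. -142.] 0.0 [-1.02  1.19  1.19  1.34 -0.09  1.87  1.12]
mid [636.8 206.5 300.3] d [ -79.    2. -152.] 0.0 [-1.07  1.17  1.15  1.37 -0.1   1.89  1.06]
end [624.  226.8 273.3] d [ -92.   22. -179.] 0.0 [-1.1   1.18  1.11  1.38 -0.13  1.88  1.01]
25 25 turn deg [-18.5  22.7  22.7]
pre [705.7 272.2 361. ] d [-10.  68. -91.] 4.43 [-1.01  1.22  1.21  1.12 -0.09  1.95  1.17]
in [647.  180.6 310.3] d [ -69.  -24. -142.] 0.0 [-1.07  1.21  1.23  1.38 -0.09  1.79  1.18]
mid [625.6 214.4 300.3] d [ -90.   10. -152.] 0.0 [-1.13  1.19  1.19  1.41 -0.1   1.82  1.12]
end [612.8 234.7 273.3] d [-103.   30. -179.] 0.0 [-1.15  1.2   1.16  1.42 -0.12  1.82  1.07]
30 20 turn deg [-14.   19.8  18. ]
pre [717.4 249.5 383.7] d [  2.  45. -68.] 7.889 [-0.95  1.12  1.12  1.12 -0.09  1.95  1.06]
in [654.  167.2 323.7] d [ -62.  -37. -128.] 0.0 [-1.01  1.11  1.14  1.36 -0.09  1.83  1.07]
mid [632.6 201.  313.7] d [ -83.   -3. -138.] 0.0 [-1.06  1.09  1.1   1.39 -0.1   1.84  1.01]
end [619.7 221.3 286.7] d [ -96.   17. -165.] 0.0 [-1.09  1.1   1.07  1.41 -0.13  1.83  0.96]
20 25 turn deg [-22.1  26.2  22.3]
pre [711.  280.5 337.3] d [  -5.   76. -115.] 7.973 [-1.02  1.3   1.27  1.12 -0.09  1.95  1.22]
in [650.1 185.5 296.3] d [ -65.  -19. -156.] 0.0 [-1.08  1.29  1.27  1.36 -0.09  1.83  1.23]
mid [628.7 219.3 286.3] d [ -87.   15. -166.] 0.0 [-1.13  1.28  1.24  1.38 -0.1   1.86  1.18]
end [615.9 239.6 259.3] d [-100.   35. -193.] 0.0 [-1.16  1.29  1.2   1.4  -0.12  1.86  1.12]
```

Run:
```python
from ik import *
s=ctrl.observe(); M0=R.from_rotvec(s['ee_rot']).as_matrix(); p0=s['position']
def pts(q):
    d1,L1,a1,L2,a2,b,d7,psi,roll,l1=g
    M=ROTZ(psi-q[0]); p=M@[0,0,d1]; M=M@ROTY(q[1])@ROTZ(-q[2]); e=p+M@[a1,l1,L1]; M=M@ROTY(q[3])@ROTZ(-q[4]); w=e+M@[a2,0,L2]
    return e,w
M=toolR(30,25); d=M[:,1]; q=s['joints']
print('turn deg',np.degrees((R.from_matrix(M)*R.from_matrix(M0).inv()).as_rotvec()).round(1))
for nm,ps,back in [('pre',(-4,10,237),80),('pre',(-4,10,237),60),('in',(-4,10,237),0),('mid',(-4,-30,227),0),('end',(-4,-54,200),0)]:
    P=tcp(ps,M)-back*d; r=ik(P,d,Tm=M,seeds=[q],n=4,m=.02); q=r.x; e,w=pts(q)
    print(nm,P.round(1),'d',(P-p0).round(),round(r.cost,3),q.round(2)); L=np.array([stnd(e+(w-e)*t) for t in np.linspace(0,1,6)]); print(L.round().tolist())
```

```text
turn deg [-14.9  19.2  23. ]
pre [680.6 233.1 363.7] d [-35.  29. -88.] 0.0 [-0.9   0.95  0.81  1.19  0.14  1.95  0.92]
[[141.0, -346.0, 586.0], [55.0, -304.0, 555.0], [-32.0, -262.0, 525.0], [-118.0, -220.0, 494.0], [-204.0, -178.0, 463.0], [-290.0, -136.0, 432.0]]
pre [671.3 218.5 353.7] d [-44.  14. -98.] 0.0 [-0.88  0.91  0.76  1.25  0.18  1.91  0.88]
[[149.0, -335.0, 599.0], [65.0, -293.0, 564.0], [-20.0, -252.0, 529.0], [-105.0, -211.0, 494.0], [-189.0, -170.0, 458.0], [-274.0, -128.0, 423.0]]
in [643.2 174.8 323.7] d [ -72.  -30. -128.] 0.0 [-0.88  0.86  0.73  1.4   0.21  1.8   0.85]
[[165.0, -329.0, 617.0], [86.0, -284.0, 572.0], [8.0, -240.0, 528.0], [-70.0, -195.0, 483.0], [-149.0, -151.0, 438.0], [-227.0, -106.0, 393.0]]
mid [621.8 208.6 313.7] d [ -94.    4. -138.] 0.0 [-0.92  0.84  0.7   1.43  0.19  1.82  0.78]
[[172.0, -340.0, 621.0], [92.0, -301.0, 574.0], [12.0, -262.0, 526.0], [-67.0, -223.0, 479.0], [-147.0, -184.0, 431.0], [-227.0, -145.0, 384.0]]
end [609.  228.8 286.7] d [-107.   24. -165.] 0.0 [-0.94  0.86  0.67  1.45  0.16  1.8   0.74]
[[167.0, -348.0, 614.0], [88.0, -312.0, 563.0], [9.0, -276.0, 511.0], [-69.0, -240.0, 460.0], [-148.0, -205.0, 409.0], [-227.0, -169.0, 357.0]]
```

Call:
play_rows(
  series="-4.4 3.6 -11 -1.9 2.4 2.9 1; -4.4 3.6 -11 -1.9 2.4 2.9 1; -4.4 3.6 -11 -1.9 2.4 2.9 1; -4.4 3.6 -11 -1.9 2.4 2.9 1; -4.4 3.6 -11 -1.9 2.4 2.9 1; -4.4 3.6 -11 -1.9 2.4 2.9 1; -4.4 3.6 -11 -1.9 2.4 2.9 1; -4.4 3.6 -11 -1.9 2.4 2.9 1",
)

```text
t: 5.65
position: [677.1, 232.8, 359.5]
ee_rot: [-2.531, 0.728, -0.192]
contact_force: [-0.6, 0.3, -0.5]
opening: -0.0
```

```bash
python3 log.py
python3 - <<'E'
from ik import *; from h import *; import pickle
s,im=shot('wrist','w3.png'); pickle.dump((s,im),open('w3.pkl','wb'))
M0=R.from_rotvec(s['ee_rot']).as_matrix(); p0=s['position']; M=toolR(30,25)
print(np.degrees((R.from_matrix(M)*R.from_matrix(M0).inv()).as_rotvec()).round(1),(tcp((-4,10,237),M)-80*M[:,1]-p0).round(1), stnd(p0+173.4*M0[:,1]).round(1))
overlay(im,s,4.22,'o3.png',None,1.25)
E
```

```text
5.65 [-0.874  0.928  0.732  1.202  0.179  1.942  0.875] [677.1 232.8 359.5] [-2.531  0.728 -0.192] [-0.6  0.3 -0.5]
[ 0.1 -0.2 -0.6] [3.5 0.3 4.2] [-64.1 -19.6 273.1]
```

View pics/o3.png

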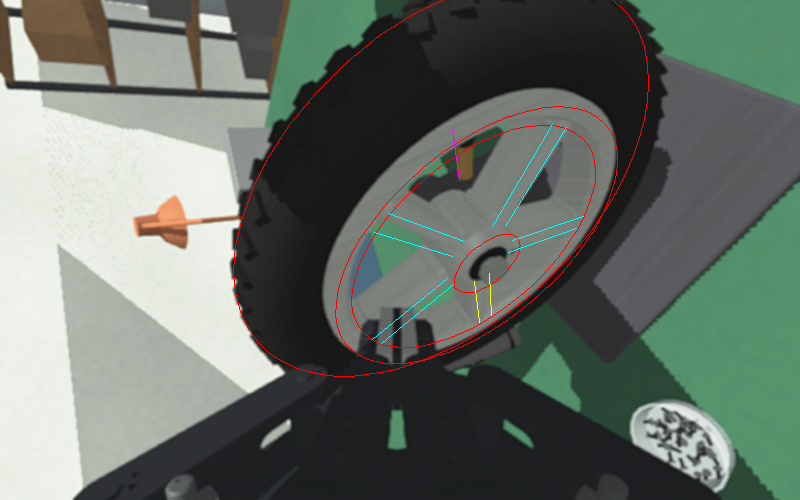

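Run:
```python
import cv2
v=cv2.imread('pics/w3.png')[60:300,250:510]
cv2.imwrite('pics/c3.png',cv2.resize(v,(780,720)[:2],interpolation=cv2.INTER_CUBIC)[:600])
```

```text
(no output)
```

View pics/c3.png

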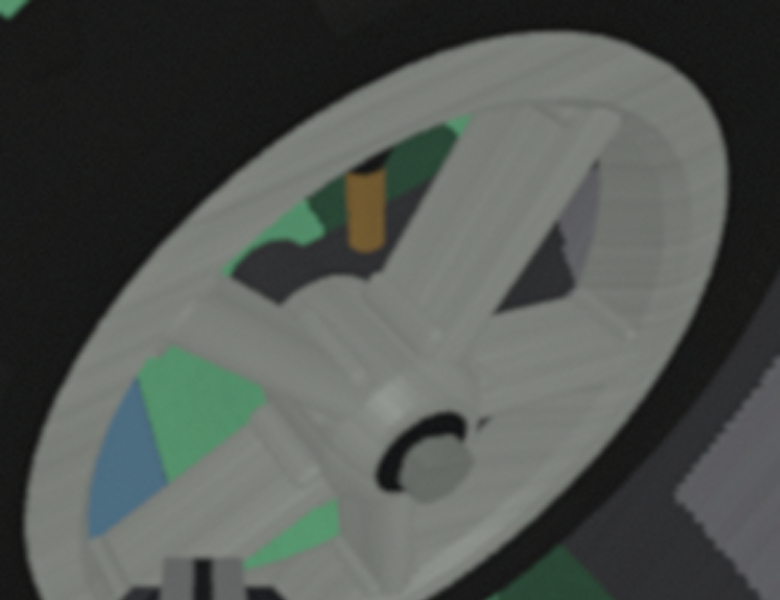

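```bash
cat > refine.py <<'E'
from h import *; import pickle,sys
from scipy.optimize import least_squares
s,im=pickle.load(open('w3.pkl','rb')); p0=np.load('stand.npy') if len(sys.argv)<2 else np.array([553.5,54.6,-2.577])
px=lambda L: np.array(L,float)/3+[250,60]-.33
nut=px([[435,467]]); tip=px([[367,246]]); outer=px([[555,30],[728,180],[25,520],[200,190],[400,75],[680,90],[60,400]]); inner=px([[230,270],[310,197],[450,122],[90,535],[140,380]])
aa=np.linspace(0,2*np.pi,400)
def f(v,full=False):
    T=pose(*v[:3]); W=lambda P: wproj(im,s,tw(T,P))
    e=[(W([[-34,0,180]])-nut).ravel(),(W(wheelpt(56,[v[3]]))-tip).ravel()*1.0]
    for pts,r,x in [(outer,v[4],-19),(inner,90,-17)]:
        c=W(wheelpt(r,aa,x)); D=np.linalg.norm(c[None]-pts[:,None],axis=2); e.append(D.min(1))
    return e if full else np.r_[np.concatenate(e),(v[:3]-p0)/[4,4,.02],(v[4]-101.5)/2]
r=least_squares(f,[*p0,4.22,101.5],diff_step=1e-4); print(r.x.round(3),r.cost); print([x.round(1).tolist() for x in f(r.x,True)])
np.save('stand.npy',r.x[:3]); overlay(im,s,r.x[3],'o3b.png',(250,60,510,260),3)
E
python3 refine.py
```

```text
[552.5    51.258  -2.536   4.354 107.485] 40.199777671147984
[[0.1, 3.4], [-1.1, -2.6], [1.0, 3.1, 1.3, 4.2, 1.7, 2.8, 1.2], [1.4, 0.1, 1.6, 0.3, 0.4]]
```

View pics/o3b.png

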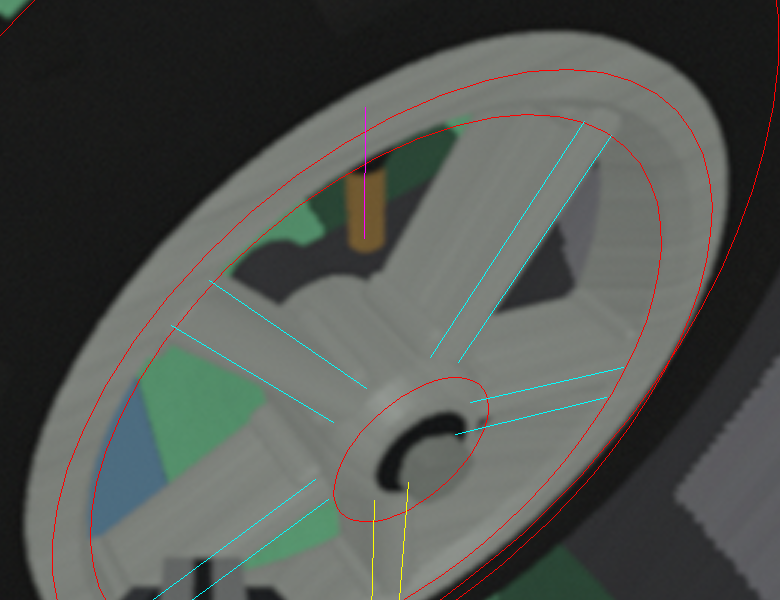

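```bash
cat > refine2.py <<'E'
from h import *; import pickle,sys
from scipy.optimize import least_squares
s,im=pickle.load(open('w3.pkl','rb')); p0=np.array([553.5,54.6,-2.577])
px=lambda L: np.array(L,float)/3+[250,60]-.33
nut=px([[435,467]]); tip=px([[367,246]]); inner=px([[230,270],[310,197],[450,122],[90,535],[140,380]])
e1=px([[618,122],[555,222],[492,315]]); e2=px([[575,122],[510,218],[437,335]])
aa=np.linspace(0,2*np.pi,400)
def edge(q,i,sgn):
    th=q+np.pi+i*2*np.pi/5; u=wheelpt(1,[th])[0]-[0,0,180]; n=np.array([0,-u[2],u[1]])
    return np.array([np.array([-16,0,180])+u*rr+n*6*sgn for rr in np.linspace(20,95,200)])
def f(v,full=False):
    T=pose(*v[:3]); W=lambda P: wproj(im,s,np.asarray(tw(T,P))+[0,0,v[4]])
    e=[(W([[-34,0,180]])-nut).ravel(),(W(wheelpt(56,[v[3]]))-tip).ravel()]
    for pts,c in [(inner,W(wheelpt(90,aa,-17))),(e1,W(edge(v[3],I,1))),(e2,W(edge(v[3],I,-1)))]:
        D=np.linalg.norm(c[None]-pts[:,None],axis=2); e.append(D.min(1))
    return e if full else np.r_[np.concatenate(e),(v[:3]-p0)/[3,3,.02],v[4]/2]
best=None
for I in range(5):
    r=least_squares(f,[*p0,4.3,0],diff_step=1e-4)
    if best is None or r.cost<best[0].cost: best=(r,I)
r,I=best; print(I,r.x.round(3),r.cost); print([x.round(1).tolist() for x in f(r.x,True)])
np.save('stand.npy',r.x[:3]); overlay(im,s,r.x[3],'o3c.png',(250,60,510,260),3)
E
sed -i 's/(e2,W(edge(v\[3\],I,-1)))/(e2,W(edge(v[3],I,-1)))/' refine2.py; python3 refine2.py
```

```text
3 [ 5.51075e+02  5.28220e+01 -2.56400e+00  4.30500e+00 -2.86000e-01] 18.138120221564485
[[0.6, 2.0], [-2.3, -3.0], [0.9, 0.9, 1.6, 0.3, 0.2], [0.7, 1.6, 1.3], [1.1, 2.0, 1.4]]
```

View pics/o3c.png

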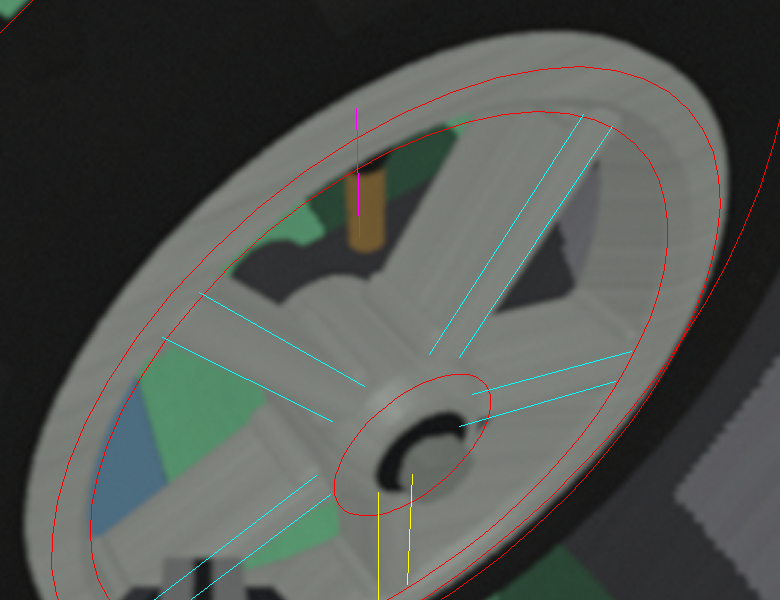

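```bash
cat > plan.py <<'E'
from ik import *
def go(wps,e,sl,back):
    s=ctrl.observe(); M0=R.from_rotvec(s['ee_rot']).as_matrix(); p0=s['position']; M=toolR(e,sl); d=M[:,1]; q=s['joints']
    print('now tip stand',stnd(p0+173.4*M0[:,1]).round(1),'turn deg',np.degrees((R.from_matrix(M)*R.from_matrix(M0).inv()).as_rotvec()).round(1),'d',d.round(3))
    pp=p0
    for (ph,r,x),b in zip(wps,back):
        t=np.radians(ph); ps=(x,r*np.sin(t),180-r*np.cos(t)); P=tcp(ps,M)-b*d
        rr=ik(P,d,Tm=M,seeds=[q],n=4,m=.01); q=rr.x
        print(ph,b,'step',(P-pp).round(1),round(rr.cost,3),q.round(2)); pp=P
E
python3 - <<'E'
from plan import *
for e,sl in [(20,25),(20,28),(22,25)]: go([(172,57,-2)]*3+[(195,58,-2),(215,58,-2),(235,58,-2),(250,58,-2)],e,sl,[80,50,0,0,0,0,0])
E
```

```text
now tip stand [-67.1 -20.6 270.9] turn deg [-8.4  4.8  0. ] d [-0.496 -0.798 -0.342]
172 80 step [  6.8  15.1 -33.7] 0.091 [-1.04  1.3   1.27  1.18 -0.09  1.96  1.23]
172 50 step [-14.9 -23.9 -10.3] 0.0 [-1.07  1.3   1.28  1.25 -0.09  1.91  1.23]
172 0 step [-24.8 -39.9 -17.1] 0.0 [-1.1   1.29  1.28  1.39 -0.09  1.81  1.24]
195 0 step [-12.5  19.2  -0.4] 0.0 [-1.13  1.27  1.25  1.4  -0.08  1.83  1.2 ]
215 0 step [-10.   15.3  -8.5] 0.0 [-1.15  1.26  1.24  1.41 -0.09  1.84  1.17]
235 0 step [ -7.8  11.9 -14.2] 0.0 [-1.17  1.27  1.22  1.42 -0.1   1.84  1.14]
250 0 step [ -3.8   5.9 -13.4] 0.0 [-1.18  1.28  1.2   1.42 -0.11  1.84  1.12]
now tip stand [-67.1 -20.6 270.9] turn deg [-8.5  4.6  3. ] d [-0.454 -0.823 -0.342]
172 80 step [ -3.9  21.4 -33.7] 0.0 [-0.99  1.1   0.95  1.2   0.15  1.95  1.04]
172 50 step [-13.6 -24.7 -10.3] 0.0 [-0.99  1.05  0.9   1.29  0.19  1.9   0.99]
172 0 step [-22.7 -41.1 -17.1] 0.0 [-1.    1.    0.89  1.41  0.22  1.81  0.97]
195 0 step [-12.5  19.2  -0.4] 0.0 [-1.02  0.99  0.88  1.43  0.21  1.83  0.94]
215 0 step [-10.   15.3  -8.5] 0.0 [-1.04  0.99  0.86  1.43  0.2   1.84  0.91]
235 0 step [ -7.8  11.9 -14.2] 0.0 [-1.05  1.    0.84  1.44  0.18  1.84  0.88]
250 0 step [ -3.8   5.9 -13.4] 0.0 [-1.06  1.01  0.82  1.45  0.17  1.83  0.86]
now tip stand [-67.1 -20.6 270.9] turn deg [-6.7  3.8  0. ] d [-0.49  -0.787 -0.375]
172 80 step [  5.1  12.4 -25.5] 0.001 [-1.04  1.27  1.25  1.18 -0.09  1.96  1.21]
172 50 step [-14.7 -23.6 -11.2] 0.0 [-1.06  1.26  1.26  1.26 -0.09  1.9   1.21]
172 0 step [-24.5 -39.4 -18.7] 0.0 [-1.1   1.26  1.26  1.39 -0.09  1.8   1.22]
195 0 step [-12.5  19.2  -0.4] 0.0 [-1.13  1.23  1.24  1.41 -0.08  1.82  1.18]
215 0 step [-10.   15.3  -8.5] 0.0 [-1.15  1.23  1.22  1.42 -0.09  1.83  1.15]
235 0 step [ -7.8  11.9 -14.2] 0.0 [-1.17  1.23  1.2   1.43 -0.1   1.83  1.12]
250 0 step [ -3.8   5.9 -13.4] 0.0 [-1.17  1.24  1.18  1.43 -0.11  1.82  1.1 ]
```

Call:
play_rows(
  series="-1.2 -1.4 -4.6 -0.84 0.48 0 1; -1.2 -1.4 -4.6 -0.84 0.48 0 1; -1.2 -1.4 -4.6 -0.84 0.48 0 1; -1.2 -1.4 -4.6 -0.84 0.48 0 1; -1.2 -1.4 -4.6 -0.84 0.48 0 1; -1.2 -1.4 -4.6 -0.84 0.48 0 1; -1.2 -1.4 -4.6 -0.84 0.48 0 1; -1.2 -1.4 -4.6 -0.84 0.48 0 1",
)

```text
t: 6.7
position: [668.2, 220.8, 324.5]
ee_rot: [-2.661, 0.764, -0.163]
contact_force: [-0.6, 0.6, 0.0]
opening: 0.001
```

Run:
```python
from plan import *; from h import *; import pickle
go([(172,57,-2)]*2,22,25,[50,0])
s,im=shot('wrist','w4.png'); pickle.dump((s,im),open('w4.pkl','wb')); print(s['t'],s['joints'].round(2))
overlay(im,s,4.31,'o4.png',None,1.25)
```

```text
now tip stand [-44.2  -8.9 259.2] turn deg [0.2 0.5 0.3] d [-0.49  -0.787 -0.375]
172 50 step [-1.7  2.3 -4.4] 0.0 [-0.9   0.98  0.76  1.26  0.24  1.95  0.9 ]
172 0 step [-24.5 -39.4 -18.7] 0.0 [-0.88  0.91  0.71  1.39  0.28  1.86  0.85]
6.7 [-0.9   0.99  0.77  1.25  0.23  1.95  0.89]
```

View pics/o4.png

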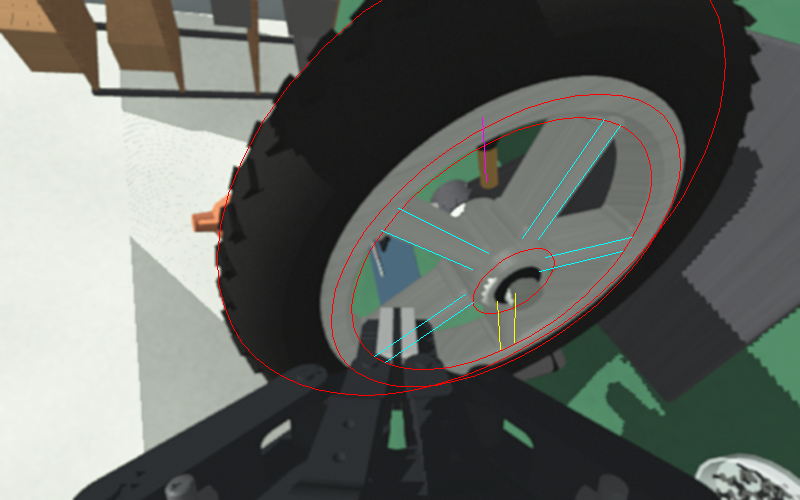

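Call:
play_rows(
  series="-0.8 1.2 -2.2 0.1 0.2 0.1 1; -0.9 1.1 -2.2 0.1 0.3 0.2 1; -4.9 -7.9 -3.7 0 0 0 1; -4.9 -7.9 -3.7 0 0 0 1; -4.9 -7.9 -3.7 0 0 0 1; -4.9 -7.9 -3.7 0 0 0 1; -4.9 -7.9 -3.7 0 0 0 1; 0 0 0 0 0 0 1",
)

```text
t: 7.75
position: [641.6, 182.6, 301.7]
ee_rot: [-2.661, 0.762, -0.148]
contact_force: [-0.0, 0.7, 0.3]
opening: 0.001
```

Run:
```python
from plan import *; from h import *; import pickle
s,im=shot('wrist','w5.png'); pickle.dump((s,im),open('w5.pkl','wb')); print(s['t'],s['joints'].round(2),s['contact_force'])
go([(172,57,-2),(190,58,-2),(210,58,-2),(230,58,-2),(240,58,-2),(250,58,-2)],22,25,[0]*6)
overlay(im,s,4.31,'o5.png',None,1.25)
```

```text
7.75 [-0.91  0.95  0.77  1.39  0.24  1.85  0.87] [-0.02612495  0.68022381  0.27343005]
now tip stand [ -1.7   8.3 236.7] turn deg [-0.1  0.1 -0. ] d [-0.49  -0.787 -0.375]
172 0 step [ 0.1  0.5 -0.5] 0.0 [-0.91  0.94  0.77  1.39  0.25  1.85  0.88]
190 0 step [-9.8 15.1  0.7] 0.0 [-0.93  0.93  0.76  1.4   0.24  1.87  0.86]
210 0 step [-10.3  15.9  -6.9] 0.0 [-0.95  0.92  0.75  1.41  0.23  1.88  0.83]
230 0 step [ -8.4  12.9 -12.9] 0.0 [-0.97  0.93  0.73  1.42  0.21  1.87  0.8 ]
240 0 step [-3.2  4.9 -8.3] 0.0 [-0.97  0.94  0.72  1.43  0.2   1.87  0.79]
250 0 step [-2.3  3.6 -9.2] 0.0 [-0.97  0.95  0.71  1.43  0.2   1.86  0.77]
```

View pics/o5.png

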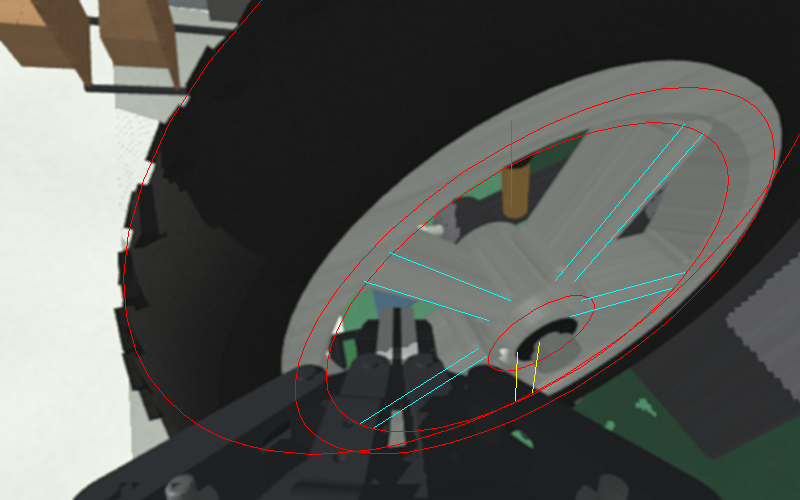

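Call:
play_rows(
  series="-4.9 7.6 0.3 0 0 0 1; -4.9 7.5 0.3 0 0 0 1; -3.4 5.3 -2 0 0 0 1; -3.4 5.3 -2.3 0 0 0 1; -3.5 5.3 -2.6 0 0 0 1; -2.9 4.5 -4 0 0 0 1; -2.8 4.3 -4.3 0 0 0 1; -2.7 4.1 -4.6 0 0 0 1",
)

```text
t: 8.8
position: [613.3, 227.8, 282.5]
ee_rot: [-2.661, 0.76, -0.148]
contact_force: [1.3, -2.7, 2.4]
opening: 0.005
```

Run:
```python
from plan import *; from h import *; import pickle
s,im=shot('wrist','w6.png'); pickle.dump((s,im),open('w6.pkl','wb')); print(s['t'],s['joints'].round(2),s['contact_force'])
go([(230,58,-2),(240,58,-2),(250,58,-2)],22,25,[0]*3)
overlay(im,s,4.31+.65,'o6.png',None,1.25)
```

```text
8.8 [-0.98  0.96  0.75  1.41  0.19  1.87  0.81] [ 1.30172957 -2.67249975  2.42564475]
now tip stand [ -2.1 -46.  216.2] turn deg [-0.2 -0.1 -0. ] d [-0.49  -0.787 -0.375]
230 0 step [ 0.8 -1.3  0.8] 0.0 [-0.98  0.94  0.75  1.42  0.2   1.87  0.81]
240 0 step [-3.2  4.9 -8.3] 0.0 [-0.98  0.95  0.74  1.43  0.19  1.87  0.8 ]
250 0 step [-2.3  3.6 -9.2] 0.0 [-0.98  0.96  0.73  1.43  0.18  1.86  0.79]
```

View pics/o6.png

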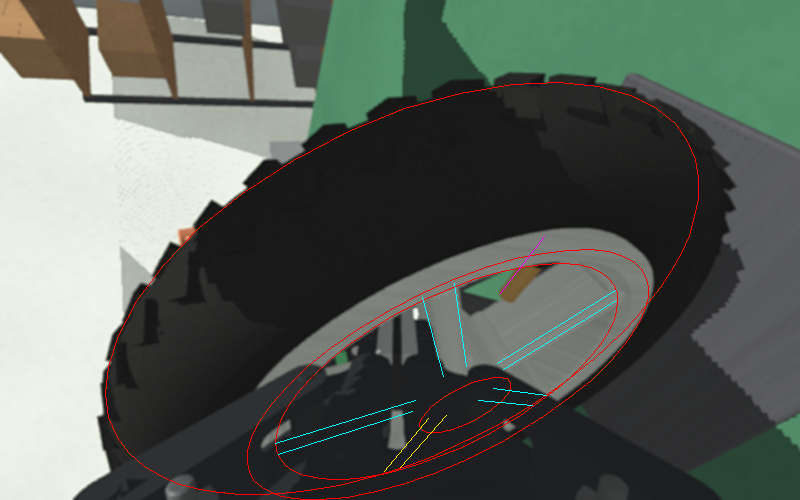

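Call:
play_rows(
  series="-1.3 2 -3.8 0 0 0 1; -1.2 1.8 -4 0 0 0 1; -1.2 1.8 -4.4 0 0 0 1; -1.1 1.8 -4.8 0 0 0 1; 1.5 -2.3 5.5 0 0 0 1; 8.2 13.1 6.2 0 0 0 1; 8.2 13.1 6.2 0 0 0 1; 8.1 13.2 6.3 0 0 0 1",
)

```text
t: 9.85
position: [634.8, 273.0, 289.8]
ee_rot: [-2.658, 0.759, -0.146]
contact_force: [0.2, -0.6, 0.0]
opening: 0.0
```

Run:
```python
from plan import *; from h import *; import pickle
s,im=shot('wrist','w7.png'); pickle.dump((s,im),open('w7.pkl','wb')); print(s['t'],s['joints'].round(2),s['contact_force'])
go([(172,57,-2),(172,57,-2)],22,25,[50,0])
overlay(im,s,4.31+1,'o7.png',None,1.25)
```

```text
9.85 [-0.98  1.02  0.77  1.28  0.14  1.95  0.83] [ 0.22071369 -0.59177172  0.04211011]
now tip stand [-47.  -72.1 224.5] turn deg [-0.3  0.1 -0.2] d [-0.49  -0.787 -0.375]
172 50 step [ 31.2 -52.2  29.7] 0.0 [-0.91  0.98  0.78  1.26  0.23  1.94  0.91]
172 0 step [-24.5 -39.4 -18.7] 0.0 [-0.89  0.92  0.73  1.39  0.27  1.86  0.86]
```

View pics/o7.png

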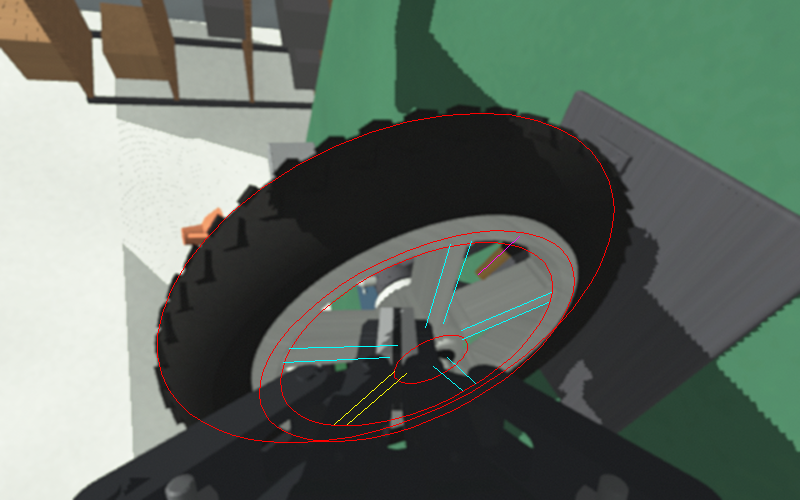

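Run:
```python
from plan import *
go([(162,57,-2),(162,57,-2)],22,25,[50,0])
```

```text
now tip stand [-47.  -72.1 224.5] turn deg [-0.3  0.1 -0.2] d [-0.49  -0.787 -0.375]
162 50 step [ 36.5 -60.3  27.4] 0.0 [-0.89  0.99  0.78  1.26  0.24  1.94  0.91]
162 0 step [-24.5 -39.4 -18.7] 0.0 [-0.89  0.93  0.75  1.39  0.27  1.85  0.87]
```

Call:
play_rows(
  series="5 -8.6 4 0 0 0 1; 5 -8.6 4 0 0 0 1; 5 -8.6 4 0 0 0 1; 5 -8.6 4 0 0 0 1; 5 -8.6 4 0 0 0 1; 5 -8.6 4 0 0 0 1; 5 -8.6 4 0 0 0 1; 0 0 0 0 0 0 1",
)

```text
t: 10.9
position: [670.3, 210.4, 318.7]
ee_rot: [-2.66, 0.761, -0.151]
contact_force: [0.4, 0.1, -0.4]
opening: -0.002
```

Run:
```python
from plan import *; from h import *; import pickle
s,im=shot('wrist','w8.png'); pickle.dump((s,im),open('w8.pkl','wb')); print(s['t'],s['joints'].round(2),s['contact_force'])
go([(162,57,-2),(162,57,-2)],22,25,[50,0])
overlay(im,s,4.31+1,'o8.png',None,1.25)
```

```text
10.9 [-0.9   1.    0.8   1.26  0.21  1.93  0.92] [ 0.36842573  0.06172982 -0.43389799]
now tip stand [-4.060e+01  1.000e-01  2.529e+02] turn deg [-0.1  0.1  0. ] d [-0.49  -0.787 -0.375]
162 50 step [ 1.8  3.8 -0.3] 0.0 [-0.9   1.    0.8   1.26  0.22  1.93  0.93]
162 0 step [-24.5 -39.4 -18.7] 0.0 [-0.9   0.95  0.78  1.39  0.25  1.84  0.89]
```

View pics/o8.png

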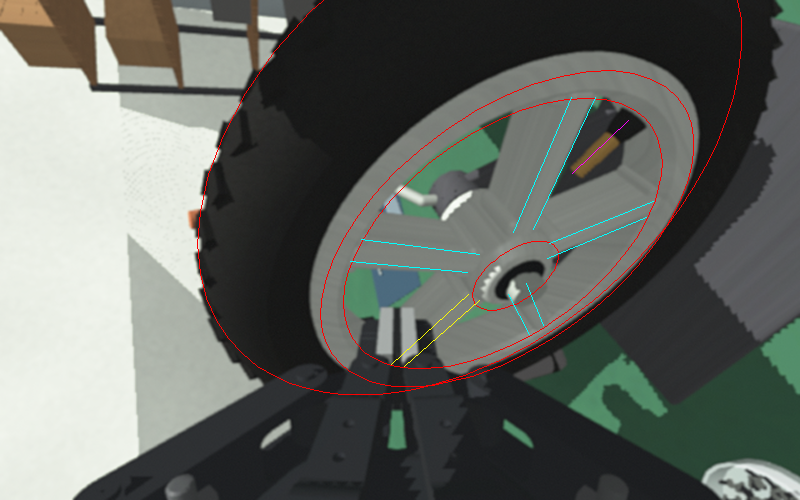

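Call:
play_rows(
  series="1.8 3.8 -0.3 0 0 0 1; -4.9 -7.9 -3.7 0 0 0 1; -4.9 -7.9 -3.7 0 0 0 1; -4.9 -7.9 -3.7 0 0 0 1; -4.9 -7.9 -3.7 0 0 0 1; -4.9 -7.8 -3.8 0 0 0 1; 0 0 0 0 0 0 1; 0 0 0 0 0 0 1",
)

```text
t: 11.95
position: [647.2, 176.5, 299.2]
ee_rot: [-2.66, 0.758, -0.149]
contact_force: [0.1, -0.6, -0.8]
opening: 0.002
```

Run:
```python
from plan import *; from h import *; import pickle
s=ctrl.observe(); print(s['t'],s['contact_force'])
go([(162,57,-2),(180,58,-2),(195,58,-2),(210,58,-2),(220,58,-2),(229,58,-2)],22,25,[0]*6)
```

```text
11.95 [ 0.0501412  -0.57918549 -0.83270127]
now tip stand [ -2.6  17.  233.8] turn deg [-0.1  0.1 -0.1] d [-0.49  -0.787 -0.375]
162 0 step [ 0.1 -0.8 -0. ] 0.0 [-0.92  0.96  0.81  1.39  0.23  1.83  0.91]
180 0 step [-9.6 14.8  3.8] 0.0 [-0.94  0.95  0.8   1.4   0.23  1.85  0.89]
195 0 step [-8.2 12.6 -2. ] 0.0 [-0.96  0.94  0.79  1.41  0.22  1.86  0.87]
210 0 step [-7.6 11.7 -5.8] 0.0 [-0.97  0.94  0.78  1.41  0.21  1.87  0.85]
220 0 step [-4.5  6.9 -5.8] 0.0 [-0.98  0.94  0.77  1.42  0.2   1.87  0.83]
229 0 step [-3.5  5.4 -6.4] 0.0 [-0.98  0.95  0.76  1.42  0.2   1.87  0.82]
```

Call:
play_rows(
  series="-9.5 14 3.8 0 0 0 1; -4.1 6.3 -0.7 0 0 0 1; -4.1 6.3 -1.3 0 0 0 1; -3.8 5.9 -2.6 0 0 0 1; -3.8 5.8 -3.2 0 0 0 1; -4.5 6.9 -5.8 0 0 0 1; -3.5 5.4 -6.4 0 0 0 1; 0 0 0 0 0 0 1",
)

```text
t: 12.95
position: [612.7, 228.6, 281.4]
ee_rot: [-2.659, 0.76, -0.143]
contact_force: [-0.7, 0.1, 0.5]
opening: 0.003
```

Run:
```python
from plan import *; from h import *; import pickle
s,im=shot('wrist','w9.png'); pickle.dump((s,im),open('w9.pkl','wb')); print(s['t'],s['joints'].round(2),s['contact_force'])
go([(229,58,-2),(234,58,-2)],22,25,[0,0])
overlay(im,s,4.31+1.88,'o9.png',(200,120,520,360),2.5)
```

```text
12.95 [-1.    0.98  0.78  1.41  0.16  1.86  0.83] [-0.73375567  0.08720269  0.46138242]
now tip stand [ -2.1 -45.6 216.3] turn deg [-0.2 -0.1 -0. ] d [-0.49  -0.787 -0.375]
229 0 step [ 0.9 -1.4  1.3] 0.0 [-1.    0.96  0.79  1.42  0.18  1.87  0.84]
234 0 step [-1.7  2.6 -4. ] 0.0 [-1.    0.96  0.78  1.42  0.18  1.86  0.83]
```

View pics/o9.png

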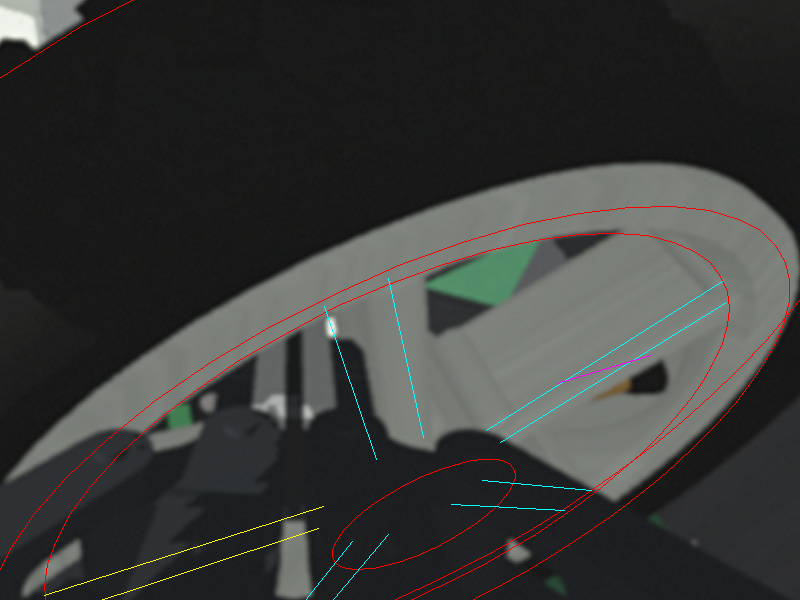

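Call:
play_rows(
  series="1.7 -2.6 4 0 0 0 1; 8.2 13.1 6.2 0 0 0 1; 8.2 13.1 6.2 0 0 0 1; 8.1 13.2 6.3 0 0 0 1; 7 -12 9 0 0 0 1; 7 -12 9 0 0 0 1; 7 -12 9 0 0 0 1; 7 -12 9 0 0 0 1",
)

```text
t: 14.0
position: [668.5, 213.3, 342.6]
ee_rot: [-2.66, 0.762, -0.15]
contact_force: [0.5, 0.3, -0.7]
opening: -0.001
```

Run:
```python
from plan import *; from h import *; import pickle
s,im=shot('wrist','w10.png'); pickle.dump((s,im),open('w10.pkl','wb')); print(s['t'],s['joints'].round(2),s['contact_force'])
go([(172,57,-2)],22,25,[50])
overlay(im,s,2*np.pi,'o10.png',(240,30,560,270),2.5)
im2=cv2.imread('pics/w10.png')[30:270,240:560]; cv2.imwrite('pics/c10.png',cv2.resize(im2,None,fx=2.5,fy=2.5,interpolation=cv2.INTER_CUBIC))
```

```text
14.0 [-0.93  1.    0.85  1.25  0.21  1.95  0.96] [ 0.49831989  0.34175656 -0.6568005 ]
now tip stand [-39.8  -0.3 279.1] turn deg [0.  0.3 0.2] d [-0.49  -0.787 -0.375]
172 50 step [ -2.9  12.  -24.2] 0.0 [-0.93  1.01  0.83  1.26  0.2   1.94  0.94]
```

View pics/o10.png

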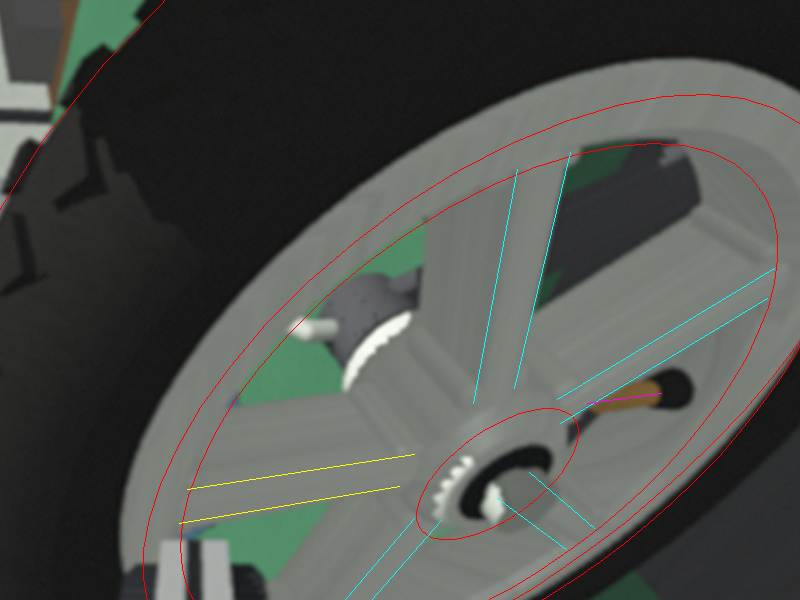

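View pics/c10.png

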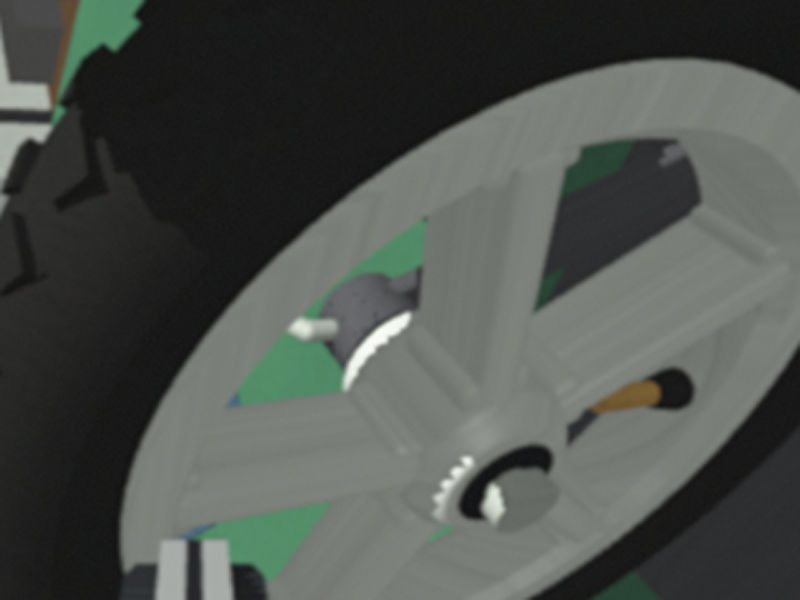

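```bash
cat > refine3.py <<'E'
from h import *; import pickle
from scipy.optimize import least_squares
s,im=pickle.load(open('w10.pkl','rb')); p0=np.load('stand.npy')
px=lambda L: np.array(L,float)/2.5+[240,30]-.3
nut=px([[527,500]]); tipc=px([[596,403]]); foot=px([[688,389]])
inner=px([[425,220],[235,405],[320,300],[580,160]])
E={ (1,1):[[563,170],[552,230],[540,290]], (0,0):[[205,520],[270,507],[330,495]], (2,0):[[785,272],[700,323],[600,382]]}
aa=np.linspace(0,2*np.pi,400)
def edge(q,i,sgn):
    th=q+np.pi+i*2*np.pi/5; u=wheelpt(1,[th])[0]-[0,0,180]; n=np.array([0,-u[2],u[1]])
    return np.array([np.array([-16,0,180])+u*rr+n*6*sgn for rr in np.linspace(20,95,200)])
def f(v,full=False):
    T=pose(*v[:3]); W=lambda P: wproj(im,s,np.asarray(tw(T,P))+[0,0,v[4]])
    e=[(W([[-34,0,180]])-nut).ravel(),(W(wheelpt(90,[v[3]]))-foot).ravel()*.5]
    for pts,c in [(inner,W(wheelpt(90,aa,-17)))]: 
        e.append(np.linalg.norm(c[None]-pts[:,None],axis=2).min(1))
    for (sp,_),P in E.items():
        cand=[np.linalg.norm(W(edge(v[3],i,sg))[None]-px(P)[:,None],axis=2).min(1) for i in range(5) for sg in (-1,1)]
        e.append(min(cand,key=lambda d:(d**2).sum()))
    return e if full else np.r_[np.concatenate(e),(v[:3]-p0)/[3,3,.02],v[4]/2]
for q0 in (6.2,6.25,6.3,6.35):
    r=least_squares(f,[*p0,q0,0],diff_step=1e-4); print(r.x.round(3),r.cost,np.degrees(r.x[3]-2*np.pi).round(2)); print([x.round(1).tolist() for x in f(r.x,True)])
for dq in np.radians([-3,-2,-1,0,1,2,3]):
    r=least_squares(lambda v:f([*v[:3],2*np.pi+dq,v[3]]),[*p0,0],diff_step=1e-4); print(np.degrees(dq).round(1),round(r.cost,2))
# picture-free check: finger end-of-push pose
print(s['t'])
E
python3 refine3.py
```

```text
[548.503  54.487  -2.598   6.226  -1.992] 31.518221340902855 -3.28
[[-0.6, -1.7], [-2.4, -3.5], [1.3, 0.8, 1.8, 3.5], [0.3, 1.0, 1.2], [0.2, 0.2, 0.4], [1.8, 2.2, 3.0]]
[548.647  54.82   -2.6     6.225  -1.481] 31.826544853348132 -3.33
[[-0.8, -1.4], [-2.3, -3.5], [1.4, 1.0, 1.6, 3.4], [0.3, 1.0, 1.3], [0.2, 0.1, 0.2], [2.0, 2.3, 3.1]]
[551.588  54.631  -2.574   6.274   0.823] 36.76013297135607 -0.54
[[-1.8, 2.6], [-4.3, 0.3], [1.5, 0.8, 1.8, 2.2], [2.5, 1.1, 0.2], [0.8, 1.4, 2.0], [2.7, 2.6, 2.2]]
[ 5.51389e+02  5.41680e+01 -2.56800e+00  6.27400e+00 -1.68000e-01] 36.48132681004318 -0.51
[[-1.1, 1.9], [-4.2, 0.3], [1.6, 0.7, 1.8, 2.6], [2.6, 1.3, 0.4], [0.5, 1.1, 1.7], [3.2, 3.0, 2.4]]
-3.0 31.97
-2.0 34.0
-1.0 37.85
0.0 36.78
1.0 40.08
2.0 47.01
3.0 62.66
14.0
```

Call:
play_rows(
  series="1 1 -5 -5.2 -8.3 -4 1; 1 1 -5 -5.2 -8.3 -4 1; 1 1 -5 -5.2 -8.3 -4 1; 0 0 -5 -5.2 -8.3 -4 1; 0 0 -5 -5.2 -8.3 -4 1; 0 0 -5 -5.2 -8.3 -4 1; 0 0 -5 -5.2 -8.3 -4 1; 0 0 0 -5.2 -8.3 -4 1",
)

```text
t: 15.05
position: [671.0, 218.6, 305.9]
ee_rot: [2.015, -0.99, 2.058]
contact_force: [-0.0, -0.1, -0.0]
opening: -0.005
```

```bash
python3 log.py; python3 -c "
from plan import *
s=ctrl.observe(); M=toolR(22,25); M=M@np.diag([-1,1,-1]); M0=R.from_rotvec(s['ee_rot']).as_matrix()
print(np.degrees((R.from_matrix(M)*R.from_matrix(M0).inv()).as_rotvec()).round(1), stnd(s['position']+173.4*M0[:,1]))"
```

```text
15.05 [-1.058  1.271  1.245  1.257 -0.1    1.899 -0.283] [671.  218.6 305.9] [ 2.015 -0.99   2.058] [-0.  -0.1 -0. ]
[-46.8 -74.8 -35.4] [-44.9199839   -6.15640097 240.92690208]
```

Call:
play_rows(
  series="0 0 0 -5.2 -8.3 -4 1; 0 0 0 -5.2 -8.3 -4 1; 0 0 0 -5.2 -8.3 -4 1; 0 0 0 -5.2 -8.3 -4 1; 0 0 0 -5.2 -8.3 -4 1; 0 0 0 -5.2 -8.3 -4 1; 0 0 0 -5.2 -8.3 -4 1; 0 0 0 -5.2 -8.3 -4 1",
)

```text
t: 16.05
position: [671.2, 218.7, 306.3]
ee_rot: [0.091, -0.57, 2.562]
contact_force: [-0.4, -0.4, -0.0]
opening: 0.002
```

```bash
python3 log.py
python3 - <<'E'
from h import *; import pickle
s,im=shot('wrist','w11.png'); pickle.dump((s,im),open('w11.pkl','wb')); 
overlay(im,s,6.27,'o11.png',None,1.25)
E
```

```text
16.05 [-1.087  1.48   1.538  1.258 -0.322  1.933 -1.546] [671.2 218.7 306.3] [ 0.091 -0.57   2.562] [-0.4 -0.4 -0. ]
```

View pics/o11.png

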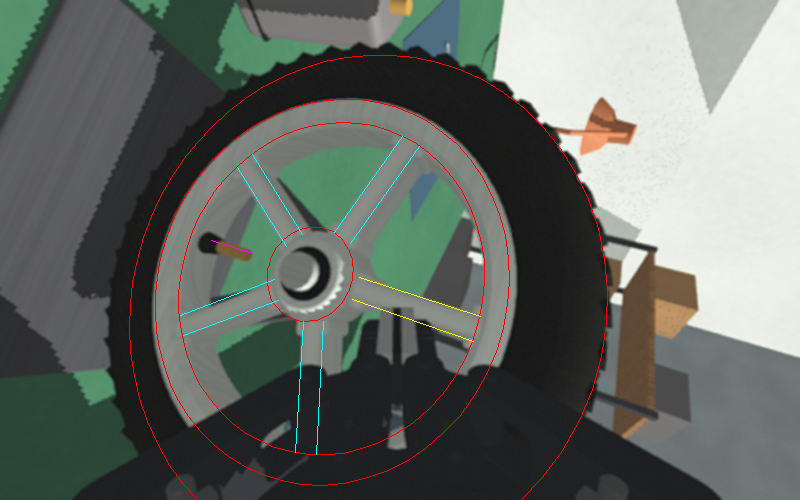

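Run:
```python
from h import *; import pickle
s,im=pickle.load(open('w11.pkl','rb'))
c=(110,70,426,306)
overlay(im,s,6.27,'o11b.png',c,2.5)
v=cv2.imread('pics/w11.png')[70:306,110:426]; cv2.imwrite('pics/c11.png',cv2.resize(v,None,fx=2.5,fy=2.5,interpolation=cv2.INTER_CUBIC))
```

```text
(no output)
```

View pics/o11b.png

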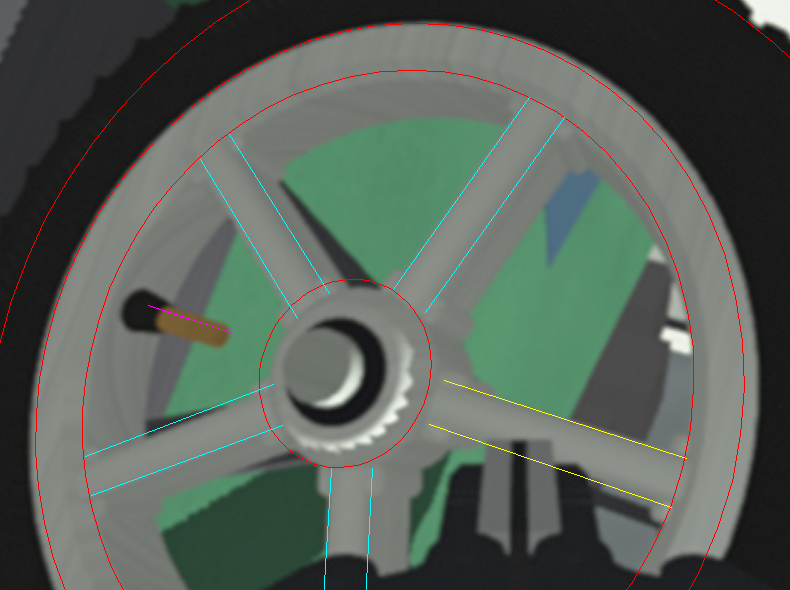

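View pics/c11.png

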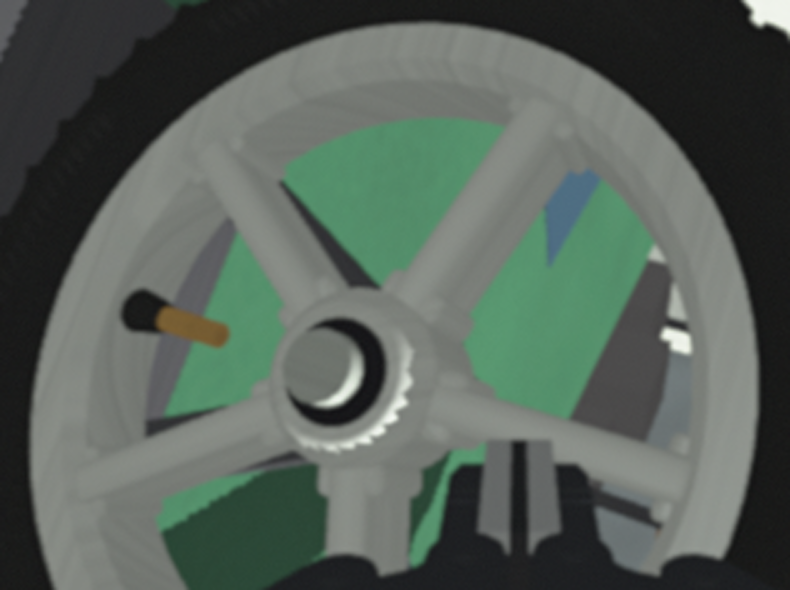

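```bash
cat > refine4.py <<'E'
from h import *; import pickle
from scipy.optimize import least_squares
s,im=pickle.load(open('w11.pkl','rb')); p0=np.load('stand.npy')
g=cv2.cvtColor(im['pixels'],cv2.COLOR_RGB2GRAY)
px=lambda L: np.array(L,float)/2.5+[110,70]-.3
E=[[[203,165],[240,225],[285,290]],[[236,150],[270,200],[315,272]],[[522,108],[465,193],[410,275]],[[95,457],[180,423],[255,396]],[[100,493],[190,460],[265,432]],[[690,465],[600,437],[490,402]]]
inner=px([[420,74],[330,86],[85,440],[110,300],[690,400],[670,290]])
nut=px([[320,366]])
def edge(q,i,sgn):
    th=q+np.pi+i*2*np.pi/5; u=wheelpt(1,[th])[0]-[0,0,180]; n=np.array([0,-u[2],u[1]])
    return np.array([np.array([-16,0,180])+u*rr+n*6*sgn for rr in np.linspace(15,100,300)])
def f(v,full=False):
    T=pose(*v[:3]); W=lambda P: wproj(im,s,np.asarray(tw(T,P))+[0,0,v[4]])
    e=[(W([[-34,0,180]])-nut).ravel()]
    for P in E:
        cand=[np.linalg.norm(W(edge(v[3],i,sg))[None]-px(P)[:,None],axis=2).min(1) for i in range(5) for sg in (-1,1)]
        e.append(min(cand,key=lambda d:(d**2).sum()))
    return e if full else np.r_[np.concatenate(e),(v[:3]-p0)/[3,3,.02],v[4]/2]
for q0 in (6.2,6.28,6.35):
    r=least_squares(f,[*p0,q0,0],diff_step=1e-4); print(r.x.round(3),round(r.cost,2),np.degrees(r.x[3]-2*np.pi).round(2)); print([x.round(1).tolist() for x in f(r.x,True)])
for dq in np.radians([-3,-2,-1,0,1,2]):
    r=least_squares(lambda v:f([*v[:3],2*np.pi+dq,v[3]]),[*p0,0],diff_step=1e-4); print(np.degrees(dq).round(1),round(r.cost,2))
# stem direction
T=pose(*r.x[:3])
for nm,P in (('tip',px([[223,335]])),('foot',px([[150,312]]))):
    h=[np.linalg.norm(wproj(im,s,tw(pose(*p0),wheelpt(rr,[2*np.pi+d])))-P) for d in np.radians(np.arange(-6,6,.5)) for rr in [56 if nm=='tip' else 83]]
    print(nm,np.arange(-6,6,.5)[int(np.argmin(h))],min(h))
E
python3 refine4.py
```

```text
[548.082  47.889  -2.635   6.202  -1.394] 100.85 -4.66
[[6.2, -7.0], [1.2, 0.5, 0.8], [0.7, 0.3, 2.9], [2.7, 2.7, 2.6], [1.6, 0.4, 1.9], [2.7, 0.5, 1.1], [1.4, 3.4, 6.1]]
[ 5.49648e+02  5.28560e+01 -2.56000e+00  6.27500e+00 -2.38000e-01] 7.54 -0.47
[[1.3, 1.2], [0.2, 0.2, 2.2], [0.7, 0.2, 0.1], [1.0, 0.2, 1.3], [1.1, 0.3, 0.7], [0.2, 0.4, 0.7], [0.2, 0.5, 1.0]]
[ 5.4967e+02  5.2761e+01 -2.5570e+00  6.2750e+00 -2.0200e-01] 7.53 -0.45
[[1.3, 1.3], [0.2, 0.1, 2.1], [0.8, 0.1, 0.0], [0.9, 0.3, 1.3], [1.1, 0.3, 0.7], [0.3, 0.4, 0.7], [0.2, 0.5, 1.0]]
-3.0 89.72
-2.0 37.84
-1.0 11.23
0.0 10.26
1.0 35.01
2.0 85.85
tip -2.5 2.1238705796061037
foot -2.0 5.0099512369410935
```

Call:
play_rows(
  series="0 8 6 0 0 0 1; 0 12 10 0 0 0 1; 0 12 10 0 0 0 1; 0 12 10 0 0 0 1; 0 12 10 0 0 0 1; 0 12 10 0 0 0 1; 0 12 10 0 0 0 1; 0 0 0 0 0 0 1",
)

```text
t: 17.1
position: [648.6, 273.1, 361.7]
ee_rot: [0.079, -0.59, 2.603]
contact_force: [-0.1, -0.2, -0.4]
opening: -0.001
```

```bash
python3 log.py
python3 - <<'E'
from h import *; import pickle
s,im=shot('wrist','w12.png'); overlay(im,s,6.275,'o12.png',None,1.25)
M=R.from_rotvec(s['ee_rot']).as_matrix(); T=pose(*np.load('stand.npy')); print('tip',T[:3,:3].T@(s['position']+173.4*M[:,1]-T[:3,3]))
s,im=shot('scene','s12.png'); v=np.hstack([cv2.imread('pics/scene0.png')[20:320,180:430],cv2.imread('pics/s12.png')[20:320,180:430]]); cv2.imwrite('pics/cmp.png',cv2.resize(v,(750,450)))
a=cv2.imread('pics/scene0.png')[20:320,180:430].astype(int);
E
```

```text
17.1 [-1.133  1.199  1.259  1.234 -0.06   1.966 -1.765] [648.6 273.1 361.7] [ 0.079 -0.59   2.603] [-0.1 -0.2 -0.4]
tip [-60.30832476 -58.39301089 293.40474734]
```

View pics/o12.png

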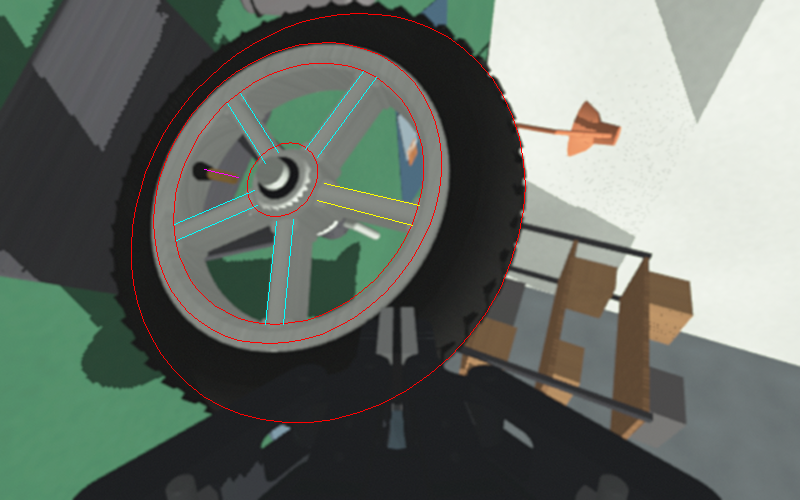

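View pics/cmp.png

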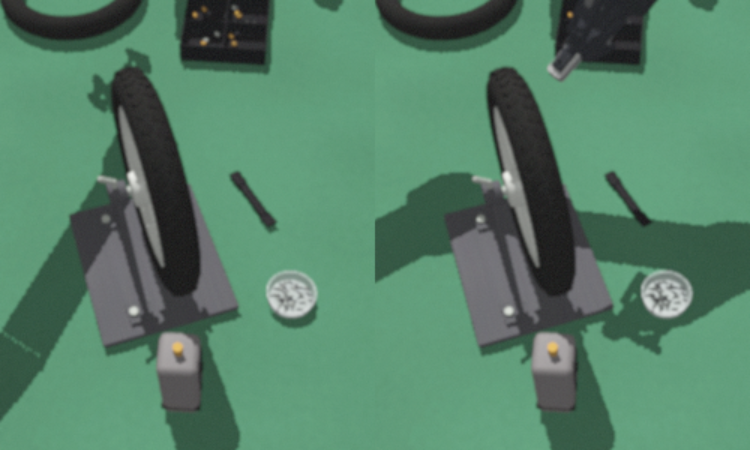

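Call:
play_rows(
  series="0 14 8 0 0 0 1; 0 18 10 0 0 0 1; 0 18 10 0 0 0 1; 0 18 10 0 0 0 1; 0 18 10 0 0 0 1; 0 18 10 0 0 0 1; 0 12 8 0 0 0 1; 0 0 0 0 0 0 1",
)

```text
t: 18.2
position: [594.1, 384.9, 436.4]
ee_rot: [-0.016, -0.701, 2.794]
contact_force: [0.4, -0.0, 0.2]
opening: -0.001
```

```bash
python3 log.py
python3 - <<'E'
from h import *
s,im=shot('wrist','w13.png'); overlay(im,s,6.275,'o13.png',None,1.25)
M=R.from_rotvec(s['ee_rot']).as_matrix(); T=pose(*np.load('stand.npy')); print('tip',T[:3,:3].T@(s['position']+173.4*M[:,1]-T[:3,3]))
E
```

```text
18.2 [-1.318  1.132  1.333  1.19  -0.055  1.966 -1.785] [594.1 384.9 436.4] [-0.016 -0.701  2.794] [ 0.4 -0.   0.2]
tip [-100.98804622 -154.65095209  355.68291683]
```

View pics/o13.png

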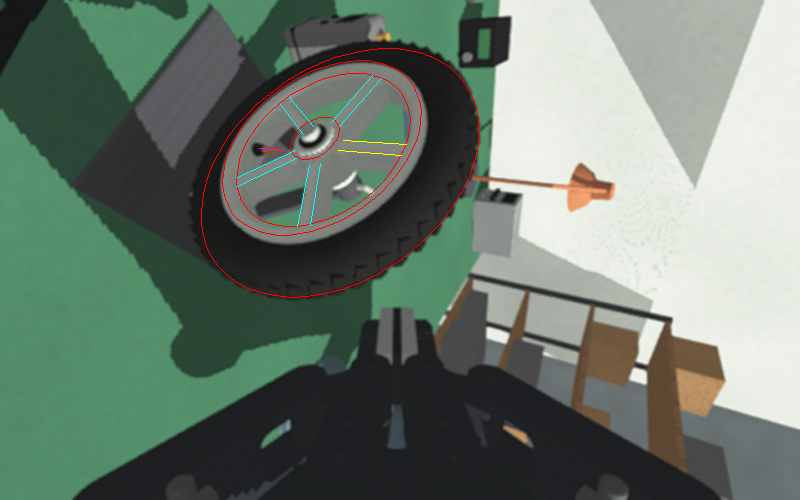

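The hand is well clear, the wheel hasn't moved since the last push, and the model at 6.275 rad still lines up with the image. I'm handing in.

```bash
python3 -c "
from rig import ctrl
print(ctrl.close_job())"
```

```text
the job is handed in; nothing more can be done
None
```

The valve is at the bottom of the rim, about 0.5° short of exact by my best measurement. I turned the wheel about 112° from the open side in two pushes. I pushed one spoke, drew the fingers right out, pushed the next spoke, then took the hand away. The job was handed in at about 18 s.

**Valve position:**
- **Best reading:** the near-frontal wrist picture puts the spokes at −0.5° from target, with an error of about 1 pixel or less on most points. I relied on this one.
- **Oblique view, before the frontal one:** this was ambiguous, fitting either −0.5° or −3.3°.
- **Stem on its own:** single points on the stem read about −2 to −2.5°. The stem lay parallel to the modelled line, so I took that as a small camera offset rather than a real turn.

**Contact:** the highest force I read was about 4 N, during the first push. It was close to zero at every withdrawal. I saw no contact with the tyre or stem, and the fingers never entered the valve's gap.

**Surroundings:** comparing before and after pictures by eye, the stand, inflator, tyre lever and dish had not moved. After the final retreat, the fingertips were about 100 mm out from the wheel plane and touching nothing.

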